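# Fetch the boxed-in reagent bottle from the caddy

## Task

Please get the small white bottle with the red cap out of the grey bottle caddy and stand it inside the rim of the round orange stand. It is boxed in, so first set the brown bottle and the blue-capped bottle aside, both upright on the green mat, then fetch the red-capped one, and then put the brown and the blue-capped bottle back upright on the caddy, each at the very spot where it stood at the start. Leave the pen and the two vials alone and do not tip any bottle over.

Things in the scene. Friction and masses are not known exactly. Their poses are not given: they have to be found in the camera images.
- amber_mid (a point): Brown glass bottle with a black screw cap, loose, 160 g: round, body 58 mm across and 94 mm tall, 106 mm tall in all. The point is on its axis, half-way up (53 mm above its underside). At the start it stands at one end of the caddy (either end), 55 mm from the caddy's middle.
- blue_mid (a point): White plastic bottle with a blue screw cap, loose, 90 g: round, body 48 mm across and 79 mm tall, 89 mm tall in all. The point is on its axis, half-way up (44.5 mm above its underside). At the start it stands at the other end of the caddy, 55 mm from its middle.
- red_mid (a point): Small white plastic bottle with a red screw cap, loose, 60 g: round, body 42 mm across and 68 mm tall, 77 mm tall in all. The point is on its axis, half-way up (38.5 mm above its underside). At the start it stands at the middle of the caddy between the other two, 5 to 10 mm from each.
- caddy: Grey flat base, fixed, 190 mm along its x, 86 along its y, 8 thick; the bottles stand on it in a row along its x. Two upright metal cheek plates flank the middle place: 36 mm along x, 6 thick, inner faces 27 mm to either side in y, tops 86 mm above the bench, so the middle bottle is gripped along the caddy's x, the end ones along its y. Origin: centre of its underside, on the bench; z up.
- mat: Plain green mat with a thin white border line, fixed, flat, 220 mm along its x, 120 mm along its y, 8 mm thick: the side area, room for two bottles side by side along its x. Origin: centre of its underside; z up.
- stand: Round orange bottle stand, fixed: a disc 76 mm across whose floor is 4 mm above the bench, with a rim up to 9 mm above the bench, 62 mm across inside. Origin: centre of its underside; z up.
- vial_l_mid (a point): Bystander: small serum vial with a white cap, loose, 15 mm across, 41 mm tall, standing 75 to 95 mm from the stand's centre. The point is its centre.
- vial_r_mid (a point): Bystander: the other, shorter vial, loose, 15 mm across, 37 mm tall, standing 75 to 95 mm from the stand's centre, on the other side of it. The point is its centre.
- pen: Bystander: red pen, loose, 145 mm long, 12 mm wide, 9 mm thick, lying on the bench close along one long side of the caddy. Origin: middle of its underside; its y is its length.
Things that resemble listed ones, but are neither listed nor needed, are in the scene too. What is shaped like the part that bears red_mid but yellow is not meant.

How it is judged:
By the outcome, as a careful person would: the job done as asked, in the order asked, and still so for the second after the job is handed in, with the robot touching nothing.
It also fails if it takes over 131 s, if anything falls off the work surface, if the arm or the gripper's body presses on something with over 40 N, if the wrist force passes 120 N, or if a joint passes its speed limit or range.

## Robot

A 7-joint arm with a two-finger parallel gripper is mounted at the origin on a cart in front of the work surface, level with it; the furniture and walls round the work are solid. World frame = base frame: x ahead of the robot, y to its left, z up, the work surface at z = 0. Lengths are in m, angles in rad, forces in N, time in s.
With the tool pointing down it reaches from about 0.4 to 0.85 m from the base axis. Payload 10.4 kg.
Tool frame: the origin (TCP) lies midway between the tips of the shut fingers; the grasp point (between the pads) lies 19 mm behind it; z points along the fingers, y is the line along which they close (so a half turn about z gives the same grasp; the last joint's range is limited). The gripper opens to 87 mm and grips with 3 to 60 N. Pads are 19 mm wide; open, the fingers measure 117 mm over their backs; the gripper's body (75 mm by 190 mm) begins 51 mm behind the grasp point.
Start: joints at [1.176, 0.332, -0.065, 1.46, 0.022, 1.35, -0.088], TCP at [0.227, -0.582, 0.19] pointing down, gripper open.
Joint ranges: [-2.6, 2.6], [-0.5, 2.12], [-1.47, 1.34], [0.16, 2.42], [-1.27, 4.41], [0.06, 2.06], [-2.6, 2.6]. Speed limits (rad/s): [2.22, 2.22, 2.79, 2.79, 3.14, 3.14, 3.14].

## Interface

Orientations are given as a unit quaternion [x, y, z, w].
In Python, from bench import sensors, eyes, order gives the robot as it stands.
- The arm moves only by the tool arm_command, never from a script. Its argument "steps" is a list of rows, each an object with "rot": the turn, a rotation vector about the world's x, y, z in degrees, a list of three; "slide": the shift along the world's x, y, z in m, a list of three; "grip": the opening, from 0 (shut) to 1 (fully open). A call has exactly 8 rows; each row shifts and turns the commanded pose from where the row before left it; what a row does not reach is not made up. A row lasts 1/8 s, in which the tool goes at most 62.5 mm and 10.7 degrees, less where a joint would pass 70% of its speed; a pose out of reach is approached as far as the arm can. A call with a gripper value outside its range is refused whole. The fingers move at their own pace and stop on an object; "newtons" is the grip in N (left out, the last holds). Time passes only in rows, so rows that do not move let the fingers close, or fill a call up. It gives the time, the measured TCP pose, the force, the opening and the grip force at its end, in the units of the state.
- sensors.read_state(): the state, without advancing time (a new reading comes with each control period).
- eyes.camera(name): name is "scene" or "top" or "wrist"; returns a dict with "pixels" (400x640x3 uint8, red, green, blue), "intrinsics" (3x3 intrinsics, pixels), "pose" (4x4, takes a point from camera to world coordinates). Camera axes: x right, y down, z forward; pixel columns grow to the right and rows downward; lengths in m; the calibration is good to about 2 mm. A picture is of the moment at which its call begins. There is no depth.
- order.close_job(): hands the job in; it is judged then, once.
Trained networks look in a picture, given as the dict that the camera call returned (one of the last four; its "shot" number tells which), for a name from the list of things; names that differ only in an ending like _2 or _b are one class to them, and where a whole thing is asked for, a point or a joint stands for the part that bears it (a point fixed in the world has none). Each returns a list of dicts, best first, with "conf" (0 to 1); they miss things now and then, are a little off and sometimes report something else, mostly with a low value. They report only what shows in the picture. A call takes as long as a camera call. They do not tell look-alikes from the thing itself.
- eyes.look_for(name, picture): "bbox" ([left, top, right, bottom] in pixels, round what is visible of it).
The state is a dict: "time": time; "joint_positions": joint angles; "joint_vel": joint speeds; "joint_torque": joint torques, N m; "ee_pos": TCP position; "eef_rot": TCP orientation; "ft_force": force on the tool from outside, world axes, zero at the start; "torque": the same for the moment, N m; "width": finger opening in m; "grip_force": force on a finger pad.
Only numpy, scipy, OpenCV 4.12 (cv2) and the standard library are available. Lean on these libraries where they do the work, as an engineer would, in place of code of your own. Each camera call takes 0.05 s, during which the arm holds its last target. There are 200 camera calls.

## Working session

There is one attempt and no reset: what is moved stays moved. The work goes in short steps, Python scripts to look and compute and a tool call to move; the robot and the scene stay as the last step left them, time stands still between calls to the robot, and variables do not carry over. Pictures are saved under pics/ and viewed, at most 14 in all, crops included, and the job is handed in when it is done.

Besides the shell and the picture viewer there is one more tool, called after "Emit:" in YAML: its name, and indented under it one key for each argument. arm_command: Moves the arm, as the interface text tells. Its arguments: {"type":"object","properties":{"steps":{"type":"array","items":{"type":"object","properties":{"rot":{"type":"array","items":{"type":"number"}},"slide":{"type":"array","items":{"type":"number"}},"grip":{"type":"number"}}}},"newtons":{"type":"number"}},"required":["steps"]}

```bash
mkdir -p pics; ls; cat > h.py <<'E'
import numpy as np, cv2
from bench import sensors, eyes, order
def snap(n,f=None):
    d=eyes.camera(n)
    if f: cv2.imwrite('pics/'+f,np.ascontiguousarray(d['pixels'][:,:,::-1]))
    return d
def ray(d,uv):
    K=np.array(d['intrinsics']);T=np.array(d['pose'])
    v=T[:3,:3]@np.linalg.solve(K,[uv[0],uv[1],1.]);return T[:3,3],v
def atz(d,uv,z):
    o,v=ray(d,uv);return o+v*(z-o[2])/v[2]
def proj(d,p):
    K=np.array(d['intrinsics']);T=np.array(d['pose'])
    q=K@(T[:3,:3].T@(np.array(p)-T[:3,3]));return q[:2]/q[2]
E
python3 - <<'E'
from h import *
s=sensors.read_state();print(s['ee_pos'],s['eef_rot'],s['width'],s['time'])
for c in('top','scene'):
    d=snap(c,c+'0.png');print(c,np.round(d['pose'],3).tolist(),np.round(d['intrinsics'],1).tolist())
    for n in 'amber_mid blue_mid red_mid caddy mat stand vial_l_mid vial_r_mid pen'.split():
        for r in eyes.look_for(n,d)[:3]:
            b=r['bbox'];print(n,np.round(b).tolist(),round(r['conf'],2),np.round(atz(d,((b[0]+b[2])/2,(b[1]+b[3])/2),0),3)[:2])
E
```

```text
pics
[ 0.22691967 -0.58190856  0.18926648] [ 9.82764120e-01  1.84862674e-01 -1.49476344e-04 -6.73157539e-04] 0.08687597094270648 0.0
top [[0.022, -0.996, 0.089, 0.444], [-1.0, -0.022, -0.001, 0.073], [0.003, -0.089, -0.996, 1.346], [0.0, 0.0, 0.0, 1.0]] [[430.6, 0.0, 318.7], [0.0, 430.6, 197.6], [0.0, 0.0, 1.0]]
amber_mid [233.0, 221.0, 256.0, 236.0] 0.94 [0.463 0.301]
blue_mid [242.0, 182.0, 256.0, 200.0] 0.64 [0.581 0.291]
red_mid [274.0, 169.0, 295.0, 188.0] 0.7 [0.622 0.181]
red_mid [196.0, 204.0, 214.0, 215.0] 0.7 [0.52  0.426]
red_mid [242.0, 204.0, 252.0, 217.0] 0.59 [0.518 0.295]
caddy [232.0, 181.0, 265.0, 242.0] 0.55 [0.516 0.29 ]
caddy [228.0, 191.0, 230.0, 230.0] 0.19 [0.519 0.352]
mat [399.0, 169.0, 448.0, 244.0] 0.79 [ 0.545 -0.257]
stand [325.0, 192.0, 347.0, 214.0] 0.56 [0.549 0.017]
vial_l_mid [239.0, 203.0, 254.0, 217.0] 0.74 [0.52  0.297]
pen [226.0, 193.0, 232.0, 227.0] 0.69 [0.519 0.353]
pen [241.0, 182.0, 257.0, 199.0] 0.41 [0.583 0.292]
scene [[-0.778, -0.396, 0.487, 0.031], [-0.628, 0.477, -0.615, 0.723], [0.012, -0.784, -0.62, 0.751], [0.0, 0.0, 0.0, 1.0]] [[383.0, 0.0, 313.0], [0.0, 383.0, 199.0], [0.0, 0.0, 1.0]]
amber_mid [265.0, 250.0, 292.0, 296.0] 0.72 [0.499 0.269]
blue_mid [240.0, 232.0, 258.0, 270.0] 0.84 [0.612 0.264]
red_mid [217.0, 282.0, 240.0, 317.0] 0.96 [0.535 0.404]
red_mid [252.0, 247.0, 271.0, 281.0] 0.77 [0.552 0.274]
red_mid [259.0, 214.0, 274.0, 239.0] 0.72 [0.643 0.162]
caddy [232.0, 241.0, 302.0, 306.0] 0.77 [0.519 0.288]
mat [336.0, 160.0, 410.0, 195.0] 0.71 [ 0.537 -0.243]
stand [308.0, 207.0, 337.0, 223.0] 0.86 [0.55  0.021]
vial_l_mid [295.0, 195.0, 298.0, 209.0] 0.55 [0.649 0.022]
pen [230.0, 278.0, 266.0, 304.0] 0.59 [0.517 0.358]
pen [269.0, 250.0, 293.0, 297.0] 0.55 [0.493 0.267]
```

```bash
python3 - <<'E'
from h import *
a=cv2.imread('pics/top0.png');b=cv2.imread('pics/scene0.png')
cv2.imwrite('pics/a.png',cv2.resize(a[150:260,180:460],None,fx=2.85,fy=2.85,interpolation=cv2.INTER_CUBIC))
cv2.imwrite('pics/b.png',cv2.resize(b[140:340,190:430],None,fx=3,fy=3,interpolation=cv2.INTER_CUBIC))
E
```

```text
(no output)
```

View pics/a.png

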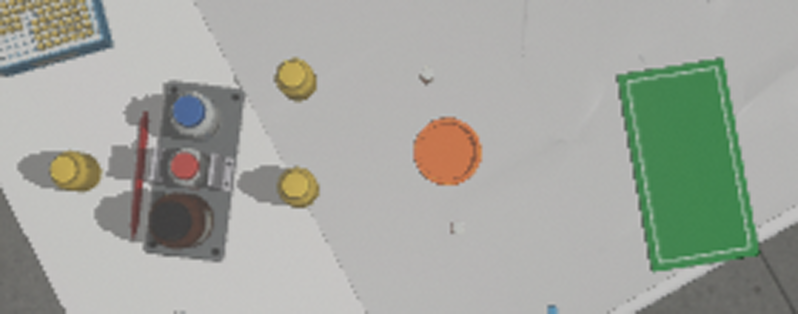

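View pics/b.png

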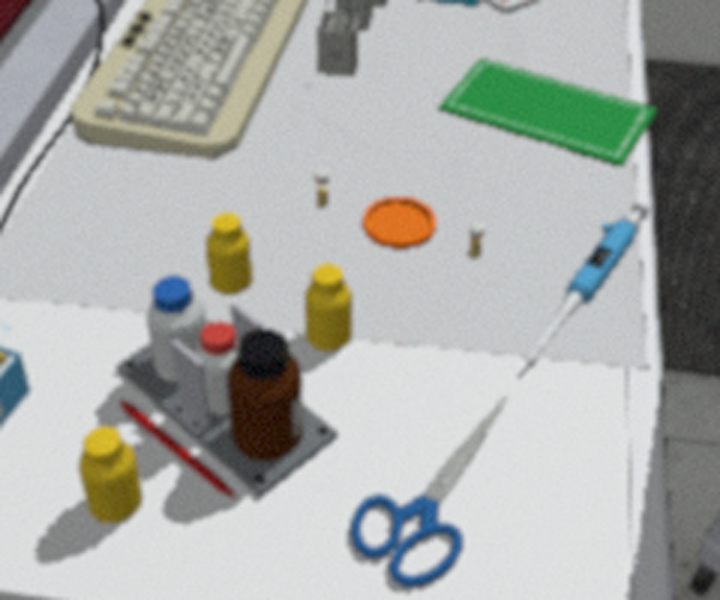

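Top crop: the wanted bottle is the red cap at top px (245,209), between blue (246,190) and black (244,227). The look-alikes are three yellow bottles at (206,210), (284,177) and (284,215). The stand is at (337,203), the mat at (423,207), the vials at (330,177) and (339,230), and the pen at (229,210). The scene crop confirms the red cap in the caddy at scene px (262,252).

```bash
cat >> h.py <<'E'
def mask(im,kind):
    h=cv2.cvtColor(im,cv2.COLOR_RGB2HSV);H,S,V=[h[...,i].astype(int) for i in range(3)]
    return {'red':((H<6)|(H>172))&(S>110)&(V>60),'blue':(H>100)&(H<125)&(S>110)&(V>60),
     'green':(H>50)&(H<80)&(S>110),'orange':(H>5)&(H<14)&(S>150)&(V>100),'dark':(V<50)}[kind].astype(np.uint8)
def blob(d,kind,p,r=25):
    m=mask(d['pixels'],kind);n,l,s,c=cv2.connectedComponentsWithStats(m)
    k=[i for i in range(1,n) if s[i,4]>8 and np.hypot(*(c[i]-p))<r]
    if not k: return None
    i=max(k,key=lambda i:s[i,4]);return c[i],s[i],(l==i).astype(np.uint8)
E
python3 - <<'E'
from h import *
T=snap('top');S=snap('scene')
def tri(o1,v1,o2,v2):
    A=np.stack([v1,-v2],1);t=np.linalg.lstsq(A,o2-o1,rcond=None)[0];a=o1+v1*t[0];b=o2+v2*t[1];return (a+b)/2,np.linalg.norm(a-b)
for k,pt,ps,z in(('red',(245,209),(262,252),.081),('blue',(246,190),(247,237),.093),('dark',(243,227),(278,257),.110)):
    for d,p,nm in((T,pt,'top'),(S,ps,'scene')):
        b=blob(d,k,p,14)
        if b: print(k,nm,np.round(b[0],1),b[1],np.round(atz(d,b[0],z),4))
for d,p in((T,(423,207)),(S,(372,177))):
    b=blob(d,'green',p);r=cv2.minAreaRect(cv2.findContours(cv2.morphologyEx(b[2],cv2.MORPH_CLOSE,np.ones((3,3))),0,1)[0][0])
    print('mat',np.round(atz(d,b[0],.008),4),[np.round(atz(d,q,.008)[:2],3).tolist() for q in cv2.boxPoints(r)])
for d,p in((T,(337,203)),(S,(323,214))):
    b=blob(d,'orange',p); print('stand',np.round(b[0],1),np.round(atz(d,b[0],.007),4))
for q in((165,82),(245,92),(222,262),(146,248)): print('cad',np.round(atz(T,(180+q[0]/2.85,150+q[1]/2.85),.008)[:2],4))
for q in((427,76),(455,228)): print('vial',np.round(atz(T,(180+q[0]/2.85,150+q[1]/2.85),.03)[:2],4))
E
```

```text
red top [244.3 207.7] [240 204  10   9  62] [0.5227 0.2899 0.081 ]
red scene [262.1 252.2] [257 248  11  10  94] [0.5218 0.2958 0.081 ]
blue top [245.7 188.3] [242 184   9  10  71] [0.5788 0.286  0.093 ]
blue scene [246.9 237.6] [241 232  12  12 110] [0.5762 0.2924 0.093 ]
dark scene [277.1 258.7] [269 250  17  18 230] [0.4603 0.3073 0.11  ]
mat [ 0.5395 -0.249   0.008 ] [[0.627, -0.186], [0.645, -0.278], [0.454, -0.312], [0.436, -0.221]]
mat [ 0.534  -0.2389  0.008 ] [[0.623, -0.152], [0.683, -0.267], [0.445, -0.324], [0.404, -0.211]]
stand [336.3 203.3] [0.5474 0.0166 0.007 ]
stand [322.7 213.6] [0.5487 0.0209 0.007 ]
cad [0.6174 0.3259]
cad [0.6083 0.2378]
cad [0.4222 0.2566]
cad [0.4355 0.3395]
vial [0.6274 0.0389]
vial [0.4642 0.0058]
```

Emit:
arm_command:
  steps:
    - {"slide": [0.025, 0.03, 0.03], "grip": 1}
    - {"slide": [0.035, 0.045, 0.02]}
    - {"slide": [0.04, 0.045, 0.01]}
    - {"slide": [0.04, 0.045, 0.01]}
    - {"slide": [0.04, 0.045, 0.01]}
    - {"slide": [0.04, 0.045, 0.01]}
    - {"slide": [0.04, 0.045, 0.01]}
    - {"slide": [0.03, 0.05, 0.01]}

```text
schema error: expected keys rot, slide, grip
```

Emit:
arm_command:
  steps:
    - {"slide": [0, 0.055, 0], "rot": [0, 0, -4]}
    - {"slide": [0, 0.055, 0], "rot": [0, 0, -4]}
    - {"slide": [0, 0.055, 0], "rot": [0, 0, -4]}
    - {"slide": [0, 0.055, 0], "rot": [0, 0, -4]}
    - {"slide": [0, 0.055, 0], "rot": [0, 0, -4]}
    - {"slide": [0, 0.055, 0], "rot": [0, 0, -4]}
    - {"slide": [0, 0.055, 0], "rot": [0, 0, -4]}
    - {"slide": [0, 0.04, 0]}

```text
schema error: expected keys rot, slide, grip
```

```bash
python3 - <<'E'
from h import *
s=sensors.read_state();print(s['ee_pos'],s['eef_rot'],s['time'])
d=snap('wrist','w1.png');print(np.round(d['pose'],3).tolist(),np.round(d['intrinsics'],1).tolist())
for n in 'amber_mid blue_mid red_mid caddy pen'.split():
    for r in eyes.look_for(n,d)[:3]: print(n,np.round(r['bbox']),round(r['conf'],2))
E
```

```text
[ 0.22708107 -0.58232891  0.19009256] [9.82770384e-01 1.84830650e-01 1.79724441e-05 5.24870178e-05] 1.1
[[0.363, -0.899, -0.245, 0.295], [-0.932, -0.35, -0.097, -0.557], [0.001, 0.263, -0.965, 0.385], [0.0, 0.0, 0.0, 1.0]] [[338.0, 0.0, 316.2], [0.0, 338.0, 195.8], [0.0, 0.0, 1.0]]
```

View pics/w1.png

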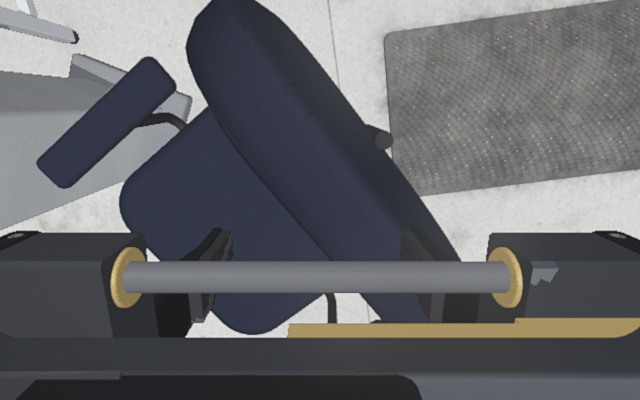

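The wrist view shows only a chair and a floor mat beyond the bench, with the fingers in the lower half. The camera looks ahead along tool +x, so I will hover short of the caddy in x.

Emit:
arm_command:
  steps:
    - {"rot": [0, 0, 0], "slide": [0.02, 0.03, 0.03], "grip": 1}
    - {"rot": [0, 0, 0], "grip": 1, "slide": [0.03, 0.045, 0.02]}
    - {"rot": [0, 0, 0], "grip": 1, "slide": [0.03, 0.05, 0.01]}
    - {"rot": [0, 0, 0], "grip": 1, "slide": [0.03, 0.05, 0.01]}
    - {"rot": [0, 0, 0], "grip": 1, "slide": [0.03, 0.05, 0.01]}
    - {"rot": [0, 0, 0], "grip": 1, "slide": [0.03, 0.05, 0.01]}
    - {"rot": [0, 0, 0], "grip": 1, "slide": [0.03, 0.05, 0.01]}
    - {"rot": [0, 0, 0], "grip": 1, "slide": [0.03, 0.05, 0.01]}

```text
time: 2.4
ee_pos: [0.4578, -0.2056, 0.3007]
eef_rot: [0.983, 0.185, 0.0, 0.0]
ft_force: [1.8, -1.4, -0.2]
width: 0.0869
grip_force: 0.0
```

Emit:
arm_command:
  steps:
    - {"rot": [0, 0, -4], "slide": [0, 0.055, 0], "grip": 1}
    - {"rot": [0, 0, -4], "grip": 1, "slide": [0, 0.055, 0]}
    - {"rot": [0, 0, -4], "grip": 1, "slide": [0, 0.055, 0]}
    - {"rot": [0, 0, -4], "grip": 1, "slide": [0, 0.055, 0]}
    - {"rot": [0, 0, -4], "grip": 1, "slide": [0, 0.055, 0]}
    - {"rot": [0, 0, -4], "grip": 1, "slide": [0, 0.055, 0]}
    - {"rot": [0, 0, -4], "grip": 1, "slide": [0, 0.055, 0]}
    - {"rot": [0, 0, 0], "grip": 1, "slide": [0, 0.055, 0]}

```text
time: 3.4
ee_pos: [0.457, 0.2342, 0.3004]
eef_rot: [0.998, -0.059, 0.001, 0.0]
ft_force: [1.0, 0.0, 0.3]
width: 0.0872
grip_force: 0.0
```

Emit:
arm_command:
  steps:
    - {"rot": [0, 0, 0], "slide": [-0.02, 0.03, 0], "grip": 1}
    - {"rot": [0, 0, 0], "grip": 1, "slide": [-0.02, 0.03, 0]}
    - {"rot": [0, 0, 0], "grip": 1, "slide": [0, 0, 0]}
    - {"rot": [0, 0, 0], "grip": 1, "slide": [0, 0, 0]}
    - {"rot": [0, 0, 0], "grip": 1, "slide": [0, 0, 0]}
    - {"rot": [0, 0, 0], "grip": 1, "slide": [0, 0, 0]}
    - {"rot": [0, 0, 0], "grip": 1, "slide": [0, 0, 0]}
    - {"rot": [0, 0, 0], "grip": 1, "slide": [0, 0, 0]}

```text
time: 4.4
ee_pos: [0.4172, 0.2926, 0.3001]
eef_rot: [0.998, -0.059, 0.0, 0.0]
ft_force: [-0.8, 0.2, 0.0]
width: 0.0872
grip_force: 0.0
```

```bash
python3 - <<'E'
from h import *
s=sensors.read_state();print(s['ee_pos'],s['eef_rot'],s['time'])
d=snap('wrist','w2.png');np.save('w2.npy',d,allow_pickle=True);print(np.round(d['pose'],3).tolist())
for n in 'amber_mid blue_mid red_mid caddy pen'.split():
    for r in eyes.look_for(n,d)[:3]: print(n,np.round(r['bbox']),round(r['conf'],2))
for k,p,z in(('red',(.522,.291,.085),.085),('blue',(.577,.288,.097),.097)):
    q=proj(d,p[:3]);b=blob(d,k,q,60)
    if b: print(k,q,b[0],b[1],atz(d,b[0],z))
E
```

```text
[0.41718463 0.29255167 0.30007527] [ 9.98284700e-01 -5.85461834e-02  9.20258320e-06  3.92154668e-05] 4.4
[[-0.117, -0.958, -0.261, 0.489], [-0.993, 0.113, 0.03, 0.284], [0.001, 0.263, -0.965, 0.495], [0.0, 0.0, 0.0, 1.0]]
amber_mid [286. 100. 330. 148.] 0.65
amber_mid [509.  90. 535. 103.] 0.52
amber_mid [253.  37. 273. 141.] 0.33
blue_mid [283.   0. 322.  54.] 0.77
red_mid [188.  76. 232. 114.] 0.86
red_mid [292.  56. 324.  96.] 0.78
red_mid [374.  62. 415. 101.] 0.58
caddy [273.   3. 339. 147.] 0.82
pen [256.  34. 273. 143.] 0.8
red [306.01608592  75.22466546] [262.82089552  84.3326226 ] [257  35  13 104 469] [0.51797672 0.34173939 0.085     ]
blue [302.06448005  19.88763978] [302.50589777  18.9344692 ] [289   2  28  34 763] [0.57786203 0.28741328 0.097     ]
```

View pics/w2.png

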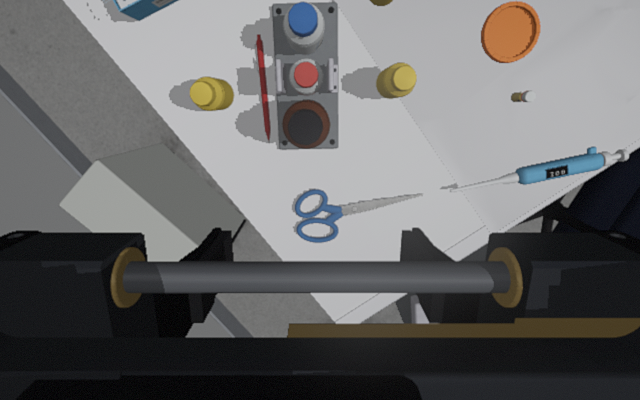

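```bash
python3 - <<'E'
from h import *
from scipy.optimize import least_squares
d=np.load('w2.npy',allow_pickle=True).item();im=d['pixels']
h=cv2.cvtColor(im,cv2.COLOR_RGB2HSV).astype(int);H,S,V=h[...,0],h[...,1],h[...,2]
def cen(m,x0,y0,x1,y1):
    k=np.zeros_like(m);k[y0:y1,x0:x1]=m[y0:y1,x0:x1];n,l,s,c=cv2.connectedComponentsWithStats(k.astype(np.uint8));i=1+np.argmax(s[1:,4]);return c[i],s[i]
red=cen(((H<8)|(H>170))&(S>100),285,55,330,98);blue=cen((H>100)&(H<125)&(S>100),280,0,330,45);blk=cen((V<62)&(S<110),280,98,335,150)
for n,(c,s),z in(('red',red,.0805),('blue',blue,.092),('blk',blk,.108)): print(n,c,s,np.round(atz(d,c,z),4))
# caddy outline by grey threshold
print(im[10,265:345:3].tolist() and [int(v) for v in im[145,262:350].mean(1)],[int(v) for v in im[50,262:350].mean(1)])
c=cv2.resize(im[0:160,180:440],None,fx=3,fy=3,interpolation=cv2.INTER_CUBIC);cv2.imwrite('pics/c.png',np.ascontiguousarray(c[:,:,::-1]))
E
```

```text
red [305.55531915  74.34255319] [294  62  24  25 470] [0.5234 0.2915 0.0805]
blue [302.52134541  18.95860285] [289   2  28  35 773] [0.5789 0.2874 0.092 ]
blk [304.17846461 126.66301097] [ 287  109   36   36 1003] [0.4662 0.2995 0.108 ]
[189, 189, 189, 189, 189, 190, 190, 189, 190, 190, 189, 190, 190, 187, 166, 138, 124, 94, 104, 114, 107, 94, 80, 83, 103, 109, 114, 114, 113, 116, 111, 101, 80, 62, 56, 57, 60, 59, 59, 58, 58, 58, 58, 57, 57, 60, 59, 60, 62, 63, 61, 61, 61, 61, 62, 69, 89, 108, 115, 119, 118, 118, 117, 118, 117, 119, 119, 120, 119, 115, 111, 113, 121, 120, 116, 118, 157, 192, 190, 189, 188, 189, 188, 189, 189, 189, 190, 188] [50, 96, 137, 136, 135, 134, 134, 134, 134, 134, 136, 124, 84, 73, 78, 78, 78, 75, 78, 78, 78, 78, 77, 78, 77, 77, 78, 76, 77, 77, 76, 77, 78, 80, 81, 80, 81, 80, 80, 79, 80, 80, 81, 83, 84, 88, 91, 92, 94, 98, 100, 103, 105, 106, 109, 109, 112, 112, 113, 114, 114, 113, 113, 113, 113, 113, 113, 114, 113, 114, 114, 114, 114, 113, 111, 133, 177, 191, 188, 188, 187, 187, 187, 188, 188, 188, 187, 188]
```

View pics/c.png

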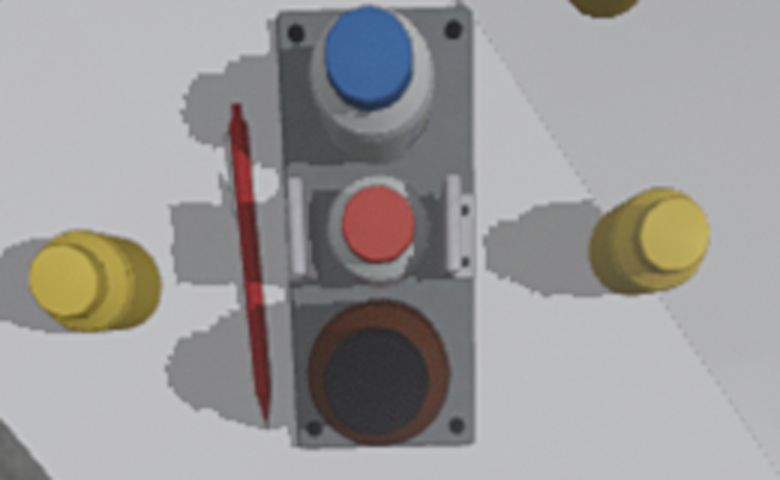

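Close crop: the red cap at crop (379,223), wrist px (306,74), sits between the cheeks, with blue at (303,19) and black at (306,127). The two yellow bottles stand outside the caddy, so the choice is confirmed.

```bash
python3 - <<'E'
from h import *
d=np.load('w2.npy',allow_pickle=True).item()
C=[atz(d,(180+a/3,b/3),.008)[:2] for a,b in((280,9),(472,9),(473,443),(296,445))]
print(np.round(C,4).tolist(),np.mean(C,0),[np.degrees(np.arctan2(*(C[i]-C[j])[::-1])) for i,j in((0,3),(1,2))],np.linalg.norm(C[0]-C[3]),np.linalg.norm(C[0]-C[1]))
print(np.degrees(np.arctan2(*(C[0]-C[1])[::-1])),np.degrees(np.arctan2(*(C[3]-C[2])[::-1])))
# black cap/brown body ellipse
print(atz(d,(306,127),.112),atz(d,(180+378/3,372/3),.095))
im=cv2.cvtColor(d['pixels'][95:155,275:345],cv2.COLOR_RGB2HSV).astype(int)
m=(((im[...,0]<15)&(im[...,1]>60)&(im[...,2]<140))|(im[...,2]<62)).astype(np.uint8);m=cv2.morphologyEx(m,2,np.ones((5,5)))
n,l,s,c=cv2.connectedComponentsWithStats(m);i=1+np.argmax(s[1:,4]);print(s[i],c[i]+[275,95])
E
```

```text
[[0.6206, 0.3234], [0.6109, 0.2412], [0.4252, 0.2595], [0.4342, 0.3439]] [0.52272263 0.29197223] [np.float64(-6.282149428192208), np.float64(-5.6296661555238305)] 0.18756094992768624 0.08274675433849482
83.2961217771046 83.92048396032556
[0.46582742 0.29732264 0.112     ] [0.46817783 0.2975079  0.095     ]
[   8    6   46   47 1638] [305.15079365 122.86630037]
```

Emit:
arm_command:
  steps:
    - {"rot": [0, 0, 0.6], "slide": [0.025, 0.0025, -0.01], "grip": 1}
    - {"rot": [0, 0, 0], "grip": 1, "slide": [0.0255, 0.0025, -0.04]}
    - {"rot": [0, 0, 0], "grip": 1, "slide": [0, 0, -0.05]}
    - {"rot": [0, 0, 0], "grip": 1, "slide": [0, 0, -0.04]}
    - {"rot": [0, 0, 0], "grip": 1, "slide": [0, 0, 0]}
    - {"rot": [0, 0, 0], "grip": 1, "slide": [0, 0, 0]}
    - {"rot": [0, 0, 0], "grip": 1, "slide": [0, 0, 0]}
    - {"rot": [0, 0, 0], "grip": 1, "slide": [0, 0, 0]}

```text
time: 5.7
ee_pos: [0.4681, 0.2981, 0.1613]
eef_rot: [0.999, -0.053, 0.001, -0.0]
ft_force: [0.5, 0.1, -0.1]
width: 0.0868
grip_force: 0.0
```

Emit:
arm_command:
  steps:
    - {"rot": [0, 0, 0], "slide": [0, 0, -0.04], "grip": 1}
    - {"rot": [0, 0, 0], "grip": 1, "slide": [0, 0, -0.04]}
    - {"rot": [0, 0, 0], "grip": 1, "slide": [0, 0, -0.026]}
    - {"rot": [0, 0, 0], "grip": 1, "slide": [0, 0, 0]}
    - {"rot": [0, 0, 0], "grip": 0.9, "slide": [0, 0, 0]}
    - {"rot": [0, 0, 0], "grip": 0.8, "slide": [0, 0, 0]}
    - {"rot": [0, 0, 0], "grip": 0.75, "slide": [0, 0, 0]}
    - {"rot": [0, 0, 0], "grip": 0.7, "slide": [0, 0, 0]}
  newtons: 8

```text
time: 6.7
ee_pos: [0.4678, 0.2977, 0.0545]
eef_rot: [0.999, -0.053, 0.0, -0.0]
ft_force: [0.7, 0.1, -0.2]
width: 0.0637
grip_force: 0.0
```

```bash
python3 - <<'E'
from h import *
s=sensors.read_state();print(s['ee_pos'],s['ft_force'],s['width'],s['grip_force'])
d=snap('wrist','w3.png')
E
```

```text
[0.46780502 0.2977363  0.05445581] [ 0.68452675  0.11085172 -0.15190211] 0.06365214651386521 0.0
```

View pics/w3.png

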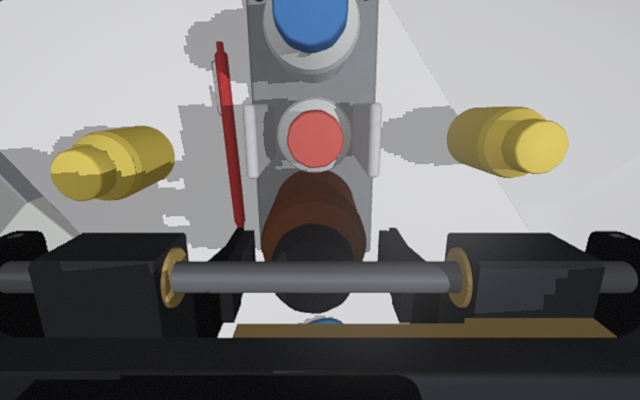

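The brown bottle (cap at 314,255) lies centred between the fingers (inner edges about 247 and 388). I close and lift.

Emit:
arm_command:
  steps:
    - {"rot": [0, 0, 0], "slide": [0, 0, 0], "grip": 0.66}
    - {"rot": [0, 0, 0], "grip": 0.6, "slide": [0, 0, 0]}
    - {"rot": [0, 0, 0], "grip": 0.5, "slide": [0, 0, 0]}
    - {"rot": [0, 0, 0], "grip": 0.4, "slide": [0, 0, 0]}
    - {"rot": [0, 0, 0], "grip": 0.4, "slide": [0, 0, 0]}
    - {"rot": [0, 0, 0], "grip": 0.4, "slide": [0, 0, 0]}
    - {"rot": [0, 0, 0], "grip": 0.4, "slide": [0, 0, 0.005]}
    - {"rot": [0, 0, 0], "grip": 0.4, "slide": [0, 0, 0.01]}
  newtons: 25

```text
time: 7.75
ee_pos: [0.4673, 0.2974, 0.0693]
eef_rot: [0.999, -0.053, -0.0, 0.0]
ft_force: [-0.3, 0.1, -1.5]
width: 0.0463
grip_force: 21.0
```

```bash
python3 - <<'E'
from h import *
s=sensors.read_state();print(s['ee_pos'],s['ft_force'],s['width'],s['grip_force'])
d=snap('wrist','w4.png');im=d['pixels'];e=snap('scene')['pixels'][190:320,200:340]
c=np.vstack([cv2.resize(im[80:340,180:460],(560,300)),cv2.resize(e,(560,290)) if 0 else cv2.resize(e,(323,300),interpolation=2)[:, :323] if 0 else np.pad(cv2.resize(e,(323,300)),((0,0),(0,237),(0,0)))])
cv2.imwrite('pics/w4c.png',np.ascontiguousarray(c[:,:,::-1]))
E
```

```text
[0.4673119  0.2974106  0.06926992] [-0.25611069  0.10352229 -1.52361392] 0.046340871978266404 20.990499132312834
```

View pics/w4c.png

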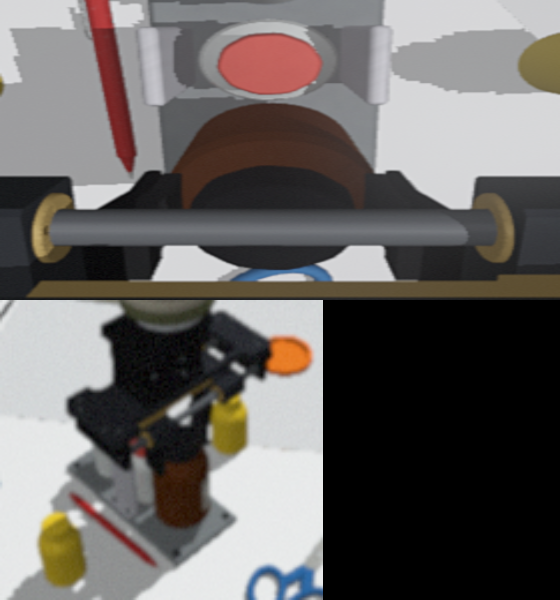

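Emit:
arm_command:
  steps:
    - {"rot": [0, 0, 0], "slide": [0, 0, -0.007], "grip": 0.4}
    - {"rot": [0, 0, 0], "grip": 0.4, "slide": [0, 0, -0.007]}
    - {"rot": [0, 0, 0], "grip": 0.4, "slide": [0, 0, 0]}
    - {"rot": [0, 0, 0], "grip": 0.6, "slide": [0, 0, 0]}
    - {"rot": [0, 0, 0], "grip": 0.75, "slide": [0, 0, 0]}
    - {"rot": [0, 0, 0], "grip": 0.8, "slide": [0, 0, -0.004]}
    - {"rot": [0, 0, 0], "grip": 0.8, "slide": [0, 0, -0.003]}
    - {"rot": [0, 0, 0], "grip": 0.8, "slide": [0, 0, 0]}

```text
time: 8.85
ee_pos: [0.4674, 0.2975, 0.0477]
eef_rot: [0.999, -0.053, -0.0, 0.0]
ft_force: [0.0, 0.3, -0.3]
width: 0.0692
grip_force: 0.0
```

Emit:
arm_command:
  steps:
    - {"rot": [0, 0, 0], "slide": [0, 0, 0], "grip": 0.7}
    - {"rot": [0, 0, 0], "grip": 0.66, "slide": [0, 0, 0]}
    - {"rot": [0, 0, 0], "grip": 0.5, "slide": [0, 0, 0]}
    - {"rot": [0, 0, 0], "grip": 0.5, "slide": [0, 0, 0]}
    - {"rot": [0, 0, 0], "grip": 0.4, "slide": [0, 0, 0]}
    - {"rot": [0, 0, 0], "grip": 0.4, "slide": [0, 0, 0]}
    - {"rot": [0, 0, 0], "grip": 0.4, "slide": [0, 0, 0]}
    - {"rot": [0, 0, 0], "grip": 0.4, "slide": [0, 0, 0]}

```text
time: 9.85
ee_pos: [0.4676, 0.2978, 0.0482]
eef_rot: [0.999, -0.053, 0.0, -0.0]
ft_force: [-0.6, 0.7, 0.9]
width: 0.0524
grip_force: 24.7
```

Emit:
arm_command:
  steps:
    - {"rot": [0, 0, 0], "slide": [0, 0, 0.005], "grip": 0.4}
    - {"rot": [0, 0, 0], "grip": 0.4, "slide": [0, 0, 0.01]}
    - {"rot": [0, 0, 0], "grip": 0.4, "slide": [0, 0, 0.02]}
    - {"rot": [0, 0, 0], "grip": 0.4, "slide": [0, 0, 0.02]}
    - {"rot": [0, 0, 0], "grip": 0.4, "slide": [0, 0, 0.03]}
    - {"rot": [0, 0, 0], "grip": 0.4, "slide": [0, 0, 0.03]}
    - {"rot": [0, 0, 0], "grip": 0.4, "slide": [0, 0, 0.015]}
    - {"rot": [0, 0, 0], "grip": 0.4, "slide": [0, 0, 0]}
  newtons: 30

```text
time: 10.85
ee_pos: [0.468, 0.298, 0.1791]
eef_rot: [0.999, -0.053, 0.001, -0.0]
ft_force: [-0.3, -0.4, -2.1]
width: 0.052
grip_force: 29.3
```

Emit:
arm_command:
  steps:
    - {"rot": [0, 0, 0], "slide": [0.001, -0.015, 0], "grip": 0.4}
    - {"rot": [0, 0, 0], "grip": 0.4, "slide": [0.002, -0.03, 0]}
    - {"rot": [0, 0, 0], "grip": 0.4, "slide": [0.002, -0.045, 0]}
    - {"rot": [0, 0, 0], "grip": 0.4, "slide": [0.002, -0.05, 0]}
    - {"rot": [0, 0, 0], "grip": 0.4, "slide": [0.002, -0.05, 0]}
    - {"rot": [0, 0, 0], "grip": 0.4, "slide": [0.002, -0.05, 0]}
    - {"rot": [0, 0, 0], "grip": 0.4, "slide": [0.002, -0.05, 0]}
    - {"rot": [0, 0, 0], "grip": 0.4, "slide": [0.002, -0.05, 0]}

```text
time: 11.85
ee_pos: [0.4813, -0.045, 0.1771]
eef_rot: [0.999, -0.054, -0.001, 0.0]
ft_force: [0.5, -0.6, -1.5]
width: 0.0521
grip_force: 29.3
```

Emit:
arm_command:
  steps:
    - {"rot": [0, 0, 0], "slide": [0.001, -0.05, 0], "grip": 0.4}
    - {"rot": [0, 0, 0], "grip": 0.4, "slide": [0.001, -0.05, 0]}
    - {"rot": [0, 0, 0], "grip": 0.4, "slide": [0.001, -0.045, 0]}
    - {"rot": [0, 0, 0], "grip": 0.4, "slide": [0.001, -0.035, 0]}
    - {"rot": [0, 0, 0], "grip": 0.4, "slide": [0.001, -0.02, 0]}
    - {"rot": [0, 0, 0], "grip": 0.4, "slide": [0.001, -0.014, 0]}
    - {"rot": [0, 0, 0], "grip": 0.4, "slide": [0, 0, 0]}
    - {"rot": [0, 0, 0], "grip": 0.4, "slide": [0, 0, 0]}

```text
time: 12.85
ee_pos: [0.4889, -0.2549, 0.1781]
eef_rot: [0.999, -0.052, 0.0, -0.0]
ft_force: [0.9, 0.6, -1.4]
width: 0.0523
grip_force: 29.3
```

```bash
python3 - <<'E'
from h import *
s=sensors.read_state();print(s['ee_pos'],s['ft_force'],s['width'])
d=snap('scene');im=d['pixels'];w=snap('wrist')['pixels']
c=np.vstack([cv2.resize(im[100:240,260:460],None,fx=2.1,fy=2.1,interpolation=2),cv2.resize(w,(420,262))])
cv2.imwrite('pics/s5.png',np.ascontiguousarray(c[:,:,::-1]))
E
```

```text
[ 0.48892918 -0.25488699  0.17812035] [ 0.86263264  0.5847623  -1.38337301] 0.052262787686841686
```

View pics/s5.png

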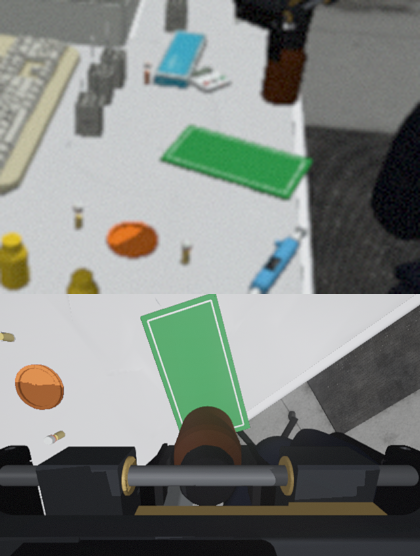

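The brown bottle is held upright in the gripper, just above the mat's near end. The mat's far corners are at about wrist px (216,37) and (326,1). I refine the mat pose next.

```bash
python3 - <<'E'
from h import *
d=snap('wrist');p=d['pixels'];m=mask(p,'green');n,l,s,c=cv2.connectedComponentsWithStats(m);i=1+np.argmax(s[1:,4]);print(s[i])
m=cv2.morphologyEx((l==i).astype(np.uint8),cv2.MORPH_CLOSE,np.ones((5,5)))
ys=[r for r in range(s[i,1],s[i,1]+s[i,3],15)]
for r in ys:
    x=np.nonzero(m[r])[0]
    if len(x): print(r,x[0],x[-1],np.round(atz(d,(x[0],r),.008)[:2],4),np.round(atz(d,(x[-1],r),.008)[:2],4))
E
```

```text
[  228    13   141   188 14662]
13 317 319 [ 0.6461 -0.2733] [ 0.6459 -0.2753]
28 271 323 [ 0.6375 -0.2268] [ 0.6322 -0.2778]
43 228 327 [ 0.6285 -0.1822] [ 0.6182 -0.2804]
58 233 331 [ 0.6142 -0.1848] [ 0.6039 -0.2831]
73 238 335 [ 0.5996 -0.1875] [ 0.5892 -0.2858]
88 243 339 [ 0.5846 -0.1902] [ 0.5743 -0.2886]
103 248 343 [ 0.5693 -0.193 ] [ 0.559  -0.2915]
118 253 347 [ 0.5537 -0.1958] [ 0.5433 -0.2944]
133 258 351 [ 0.5377 -0.1987] [ 0.5273 -0.2974]
148 263 355 [ 0.5214 -0.2017] [ 0.511  -0.3004]
163 268 358 [ 0.5046 -0.2048] [ 0.4943 -0.3024]
178 273 362 [ 0.4875 -0.2079] [ 0.4772 -0.3056]
193 278 366 [ 0.4699 -0.2111] [ 0.4596 -0.3089]
```

Emit:
arm_command:
  steps:
    - {"rot": [0, 0, 0], "slide": [0.001, 0, -0.02], "grip": 0.4}
    - {"rot": [0, 0, 0], "grip": 0.4, "slide": [0.001, 0, -0.03]}
    - {"rot": [0, 0, 0], "grip": 0.4, "slide": [0, 0, -0.03]}
    - {"rot": [0, 0, 0], "grip": 0.4, "slide": [0, 0, -0.02]}
    - {"rot": [0, 0, 0], "grip": 0.4, "slide": [0, 0, -0.015]}
    - {"rot": [0, 0, 0], "grip": 0.4, "slide": [0, 0, -0.008]}
    - {"rot": [0, 0, 0], "grip": 0.4, "slide": [0, 0, -0.003]}
    - {"rot": [0, 0, 0], "grip": 0.4, "slide": [0, 0, 0]}

```text
time: 14.0
ee_pos: [0.4909, -0.2564, 0.0525]
eef_rot: [0.999, -0.053, 0.0, 0.0]
ft_force: [-0.3, 0.6, -2.0]
width: 0.0518
grip_force: 29.3
```

Emit:
arm_command:
  steps:
    - {"rot": [0, 0, 0], "slide": [0, 0, -0.002], "grip": 0.4}
    - {"rot": [0, 0, 0], "grip": 0.4, "slide": [0, 0, -0.0015]}
    - {"rot": [0, 0, 0], "grip": 0.4, "slide": [0, 0, 0]}
    - {"rot": [0, 0, 0], "grip": 0.4, "slide": [0, 0, 0]}
    - {"rot": [0, 0, 0], "grip": 0.4, "slide": [0, 0, 0]}
    - {"rot": [0, 0, 0], "grip": 0.4, "slide": [0, 0, 0]}
    - {"rot": [0, 0, 0], "grip": 0.4, "slide": [0, 0, 0]}
    - {"rot": [0, 0, 0], "grip": 0.4, "slide": [0, 0, 0]}

```text
time: 15.0
ee_pos: [0.4906, -0.2563, 0.0486]
eef_rot: [0.999, -0.053, 0.0, 0.0]
ft_force: [0.5, -0.7, -1.4]
width: 0.0516
grip_force: 29.3
```

Emit:
arm_command:
  steps:
    - {"rot": [0, 0, 0], "slide": [0, 0, -0.001], "grip": 0.4}
    - {"rot": [0, 0, 0], "grip": 0.4, "slide": [0, 0, -0.001]}
    - {"rot": [0, 0, 0], "grip": 0.4, "slide": [0, 0, 0]}
    - {"rot": [0, 0, 0], "grip": 0.5, "slide": [0, 0, 0]}
    - {"rot": [0, 0, 0], "grip": 0.65, "slide": [0, 0, 0]}
    - {"rot": [0, 0, 0], "grip": 0.8, "slide": [0, 0, 0]}
    - {"rot": [0, 0, 0], "grip": 0.9, "slide": [0, 0, 0]}
    - {"rot": [0, 0, 0], "grip": 0.9, "slide": [0, 0, 0]}

```text
time: 16.0
ee_pos: [0.4904, -0.2563, 0.0464]
eef_rot: [0.999, -0.053, -0.0, -0.0]
ft_force: [-0.0, 1.0, 0.0]
width: 0.0753
grip_force: 0.0
```

Emit:
arm_command:
  steps:
    - {"rot": [0, 0, 0], "slide": [0, 0, 0.03], "grip": 1}
    - {"rot": [0, 0, 0], "grip": 1, "slide": [0, 0, 0.05]}
    - {"rot": [0, 0, 0], "grip": 1, "slide": [0, 0, 0.05]}
    - {"rot": [0, 0, 0], "grip": 1, "slide": [0.004, 0.03, 0.01]}
    - {"rot": [0, 0, 0], "grip": 1, "slide": [0.008, 0.05, 0]}
    - {"rot": [0, 0, 0], "grip": 1, "slide": [0.008, 0.055, 0]}
    - {"rot": [0, 0, 0], "grip": 1, "slide": [0.008, 0.055, 0]}
    - {"rot": [0, 0, 0], "grip": 1, "slide": [0.008, 0.055, 0]}

```text
time: 17.0
ee_pos: [0.5266, -0.0097, 0.1867]
eef_rot: [0.999, -0.053, 0.0, 0.0]
ft_force: [1.2, 1.1, -0.3]
width: 0.0866
grip_force: 0.0
```

Emit:
arm_command:
  steps:
    - {"rot": [0, 0, 0], "slide": [0.009, 0.055, 0], "grip": 1}
    - {"rot": [0, 0, 0], "grip": 1, "slide": [0.009, 0.055, 0]}
    - {"rot": [0, 0, 0], "grip": 1, "slide": [0.009, 0.055, 0]}
    - {"rot": [0, 0, 0], "grip": 1, "slide": [0.009, 0.055, 0]}
    - {"rot": [0, 0, 0], "grip": 1, "slide": [0.009, 0.05, 0]}
    - {"rot": [0, 0, 0], "grip": 1, "slide": [0.006, 0.0275, 0]}
    - {"rot": [0, 0, 0], "grip": 1, "slide": [0, 0, 0]}
    - {"rot": [0, 0, 0], "grip": 1, "slide": [0, 0, 0]}

```text
time: 18.0
ee_pos: [0.5778, 0.2851, 0.1863]
eef_rot: [0.999, -0.054, -0.0, 0.0]
ft_force: [-0.2, -0.4, 0.2]
width: 0.0873
grip_force: 0.0
```

Emit:
arm_command:
  steps:
    - {"rot": [0, 0, 0], "slide": [0, 0.0015, -0.03], "grip": 1}
    - {"rot": [0, 0, 0], "grip": 1, "slide": [0, 0, -0.045]}
    - {"rot": [0, 0, 0], "grip": 1, "slide": [0, 0, -0.04]}
    - {"rot": [0, 0, 0], "grip": 1, "slide": [0, 0, -0.03]}
    - {"rot": [0, 0, 0], "grip": 0.9, "slide": [0, 0, -0.009]}
    - {"rot": [0, 0, 0], "grip": 0.8, "slide": [0, 0, 0]}
    - {"rot": [0, 0, 0], "grip": 0.7, "slide": [0, 0, 0]}
    - {"rot": [0, 0, 0], "grip": 0.65, "slide": [0, 0, 0]}

```text
time: 19.0
ee_pos: [0.5782, 0.288, 0.0338]
eef_rot: [0.999, -0.053, 0.001, -0.0]
ft_force: [1.5, 0.4, -0.5]
width: 0.0598
grip_force: 0.0
```

Emit:
arm_command:
  steps:
    - {"rot": [0, 0, 0], "slide": [0, 0, 0], "grip": 0.6}
    - {"rot": [0, 0, 0], "grip": 0.57, "slide": [0, 0, 0]}
    - {"rot": [0, 0, 0], "grip": 0.5, "slide": [0, 0, 0]}
    - {"rot": [0, 0, 0], "grip": 0.4, "slide": [0, 0, 0]}
    - {"rot": [0, 0, 0], "grip": 0.35, "slide": [0, 0, 0]}
    - {"rot": [0, 0, 0], "grip": 0.35, "slide": [0, 0, 0]}
    - {"rot": [0, 0, 0], "grip": 0.35, "slide": [0, 0, 0]}
    - {"rot": [0, 0, 0], "grip": 0.35, "slide": [0, 0, 0]}
  newtons: 20

```text
time: 20.0
ee_pos: [0.5776, 0.2877, 0.0326]
eef_rot: [0.999, -0.053, 0.0, 0.0]
ft_force: [0.2, 0.2, 0.3]
width: 0.0448
grip_force: 20.0
```

Emit:
arm_command:
  steps:
    - {"rot": [0, 0, 0], "slide": [0, 0, 0.01], "grip": 0.35}
    - {"rot": [0, 0, 0], "grip": 0.35, "slide": [0, 0, 0.03]}
    - {"rot": [0, 0, 0], "grip": 0.35, "slide": [0, 0, 0.04]}
    - {"rot": [0, 0, 0], "grip": 0.35, "slide": [0, 0, 0.04]}
    - {"rot": [0, 0, 0], "grip": 0.35, "slide": [0, -0.015, 0.02]}
    - {"rot": [0, 0, 0], "grip": 0.35, "slide": [0.001, -0.03, 0]}
    - {"rot": [0, 0, 0], "grip": 0.35, "slide": [0.001, -0.045, 0]}
    - {"rot": [0, 0, 0], "grip": 0.35, "slide": [0.001, -0.05, 0]}

```text
time: 21.0
ee_pos: [0.58, 0.1453, 0.172]
eef_rot: [0.999, -0.053, -0.0, 0.0]
ft_force: [-0.2, 0.7, -0.8]
width: 0.0448
grip_force: 20.0
```

Emit:
arm_command:
  steps:
    - {"rot": [0, 0, 0], "slide": [0.001, -0.05, 0], "grip": 0.35}
    - {"rot": [0, 0, 0], "grip": 0.35, "slide": [0.001, -0.055, 0]}
    - {"rot": [0, 0, 0], "grip": 0.35, "slide": [0.001, -0.055, 0]}
    - {"rot": [0, 0, 0], "grip": 0.35, "slide": [0.001, -0.055, 0]}
    - {"rot": [0, 0, 0], "grip": 0.35, "slide": [0.001, -0.055, 0]}
    - {"rot": [0, 0, 0], "grip": 0.35, "slide": [0.001, -0.05, 0]}
    - {"rot": [0, 0, 0], "grip": 0.35, "slide": [0.001, -0.035, 0]}
    - {"rot": [0, 0, 0], "grip": 0.35, "slide": [0.001, -0.02, 0]}

```text
time: 22.0
ee_pos: [0.5872, -0.2304, 0.1719]
eef_rot: [0.998, -0.055, -0.001, 0.0]
ft_force: [0.3, 0.6, -1.3]
width: 0.0448
grip_force: 20.0
```

Lower from 0.172 to about 0.032.

Emit:
arm_command:
  steps:
    - {"rot": [0, 0, 0], "slide": [0, 0, -0.02], "grip": 0.35}
    - {"rot": [0, 0, 0], "grip": 0.35, "slide": [0.002, 0, -0.03]}
    - {"rot": [0, 0, 0], "grip": 0.35, "slide": [0.001, 0, -0.035]}
    - {"rot": [0, 0, 0], "grip": 0.35, "slide": [0, 0, -0.025]}
    - {"rot": [0, 0, 0], "grip": 0.35, "slide": [0, 0, -0.015]}
    - {"rot": [0, 0, 0], "grip": 0.35, "slide": [0, 0, -0.01]}
    - {"rot": [0, 0, 0], "grip": 0.35, "slide": [0, 0, 0]}
    - {"rot": [0, 0, 0], "grip": 0.35, "slide": [0, 0, 0]}

```text
time: 23.0
ee_pos: [0.5922, -0.2274, 0.0385]
eef_rot: [0.999, -0.053, 0.001, 0.0]
ft_force: [0.6, 0.6, 0.2]
width: 0.0445
grip_force: 20.0
```

Emit:
arm_command:
  steps:
    - {"rot": [0, 0, 0], "slide": [0, 0, -0.002], "grip": 0.35}
    - {"rot": [0, 0, 0], "grip": 0.35, "slide": [0, 0, -0.002]}
    - {"rot": [0, 0, 0], "grip": 0.35, "slide": [0, 0, -0.001]}
    - {"rot": [0, 0, 0], "grip": 0.35, "slide": [0, 0, 0]}
    - {"rot": [0, 0, 0], "grip": 0.35, "slide": [0, 0, 0]}
    - {"rot": [0, 0, 0], "grip": 0.35, "slide": [0, 0, 0]}
    - {"rot": [0, 0, 0], "grip": 0.35, "slide": [0, 0, 0]}
    - {"rot": [0, 0, 0], "grip": 0.35, "slide": [0, 0, 0]}

```text
time: 24.0
ee_pos: [0.5916, -0.2274, 0.0326]
eef_rot: [0.999, -0.053, 0.0, 0.0]
ft_force: [-0.2, 0.2, 0.3]
width: 0.0449
grip_force: 20.0
```

Release and head to the red bottle, turning 90°.

Emit:
arm_command:
  steps:
    - {"rot": [0, 0, 0], "slide": [0, 0, 0], "grip": 0.55}
    - {"rot": [0, 0, 0], "grip": 0.65, "slide": [0, 0, 0]}
    - {"rot": [0, 0, 0], "grip": 0.8, "slide": [0, 0, 0]}
    - {"rot": [0, 0, 0], "grip": 0.9, "slide": [0, 0, 0]}
    - {"rot": [0, 0, 0], "grip": 1, "slide": [0, 0, 0.03]}
    - {"rot": [0, 0, 0], "grip": 1, "slide": [0, 0, 0.045]}
    - {"rot": [0, 0, 0], "grip": 1, "slide": [0, 0, 0.05]}
    - {"rot": [0, 0, 0], "grip": 1, "slide": [0, 0.02, 0.04]}

```text
time: 25.0
ee_pos: [0.5915, -0.2089, 0.1996]
eef_rot: [0.999, -0.055, 0.001, 0.001]
ft_force: [1.2, 0.3, -0.1]
width: 0.0864
grip_force: 0.0
```

```bash
python3 - <<'E'
from h import *
s=sensors.read_state();print(s['ee_pos'],s['joint_positions'])
E
```

```text
[ 0.59150276 -0.20894409  0.19962583] [ 0.67564877  0.38185257 -0.54046929  1.41893103  0.19706654  1.39316582
 -1.54754269]
```

Emit:
arm_command:
  steps:
    - {"rot": [0, 0, 5], "slide": [-0.004, 0.04, 0], "grip": 1}
    - {"rot": [0, 0, 8], "grip": 1, "slide": [-0.006, 0.05, 0]}
    - {"rot": [0, 0, 9], "grip": 1, "slide": [-0.007, 0.05, 0]}
    - {"rot": [0, 0, 9], "grip": 1, "slide": [-0.007, 0.05, 0]}
    - {"rot": [0, 0, 9], "grip": 1, "slide": [-0.007, 0.05, 0]}
    - {"rot": [0, 0, 9], "grip": 1, "slide": [-0.007, 0.05, 0]}
    - {"rot": [0, 0, 9], "grip": 1, "slide": [-0.007, 0.05, 0]}
    - {"rot": [0, 0, 9], "grip": 1, "slide": [-0.007, 0.05, 0]}

```text
time: 26.0
ee_pos: [0.5393, 0.1841, 0.1978]
eef_rot: [0.861, 0.509, 0.0, 0.0]
ft_force: [0.8, -0.1, -0.3]
width: 0.087
grip_force: 0.0
```

Emit:
arm_command:
  steps:
    - {"rot": [0, 0, 9], "slide": [-0.007, 0.045, 0], "grip": 1}
    - {"rot": [0, 0, 9], "grip": 1, "slide": [-0.006, 0.04, 0]}
    - {"rot": [0, 0, 5], "grip": 1, "slide": [-0.004, 0.02, 0]}
    - {"rot": [0, 0, 0], "grip": 1, "slide": [0, 0.006, 0]}
    - {"rot": [0, 0, 0], "grip": 1, "slide": [0, 0, 0]}
    - {"rot": [0, 0, 0], "grip": 1, "slide": [0, 0, 0]}
    - {"rot": [0, 0, 0], "grip": 1, "slide": [0, 0, 0]}
    - {"rot": [0, 0, 0], "grip": 1, "slide": [0, 0, 0]}

```text
time: 27.0
ee_pos: [0.5228, 0.2931, 0.1976]
eef_rot: [0.744, 0.668, 0.0, 0.0]
ft_force: [-0.2, -0.1, -0.2]
width: 0.0867
grip_force: 0.0
```

```bash
python3 - <<'E'
from h import *
s=sensors.read_state();q=s['eef_rot'];print(s['ee_pos'],q,np.degrees(2*np.arctan2(q[1],q[0])),s['joint_positions'])
d=snap('wrist');w=d['pixels'];sc=snap('scene')['pixels'];t=snap('top')['pixels']
c=np.vstack([cv2.resize(w,(576,360)),np.hstack([cv2.resize(sc[130:230,300:430],(312,240)),cv2.resize(t[150:250,380:480],(264,240))])])
cv2.imwrite('pics/s6.png',np.ascontiguousarray(c[:,:,::-1]))
E
```

```text
[0.52283049 0.29313179 0.19762757] [7.44070820e-01 6.68100732e-01 2.09801905e-05 1.60598401e-04] 83.84129552787809 [ 0.15729132  0.43505212 -0.98405831  1.48260789  0.36337706  1.41762851
 -0.94631705]
```

View pics/s6.png

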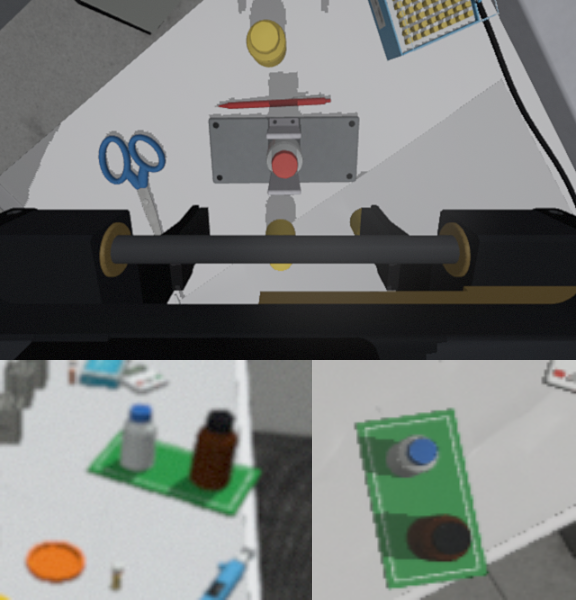

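Both bottles stand upright on the mat. The caddy holds only the red one (wrist px 316,185). I refine the caddy pose from its now clear corners.

```bash
python3 - <<'E'
from h import *
d=snap('wrist');p=d['pixels'];h=cv2.cvtColor(p,cv2.COLOR_RGB2HSV).astype(int)
m=((h[...,2]>75)&(h[...,2]<140)&(h[...,1]<45)).astype(np.uint8)
k=np.zeros_like(m);k[122:215,225:408]=1;m*=k
def edge(c,lo,hi):  # per column top/bottom gray extents
    return 
# line-fit edges by gradient
g=cv2.GaussianBlur(p.mean(2),(3,3),0)
def L(axis,rng,lo,hi,sgn):
    pts=[]
    for r in rng:
        v=(g[lo:hi,r] if axis=='h' else g[r,lo:hi]);dv=sgn*np.diff(v);i=int(np.argmax(dv))
        if dv[i]<12: continue
        a,b,c=(dv[i-1] if i else 0),dv[i],(dv[i+1] if i+1<len(dv) else 0);e=lo+i+.5+.5*(a-c)/(a-2*b+c+1e-9)
        pts.append((r,e) if axis=='h' else (e,r))
    pts=np.array(pts,np.float32);f=cv2.fitLine(pts,cv2.DIST_HUBER,0,.01,.01).ravel();return f,len(pts)
T,n1=L('h',list(range(240,290))+list(range(345,390)),120,137,-1);B,n2=L('h',list(range(240,290))+list(range(345,390)),195,212,1)
Lf,n3=L('v',range(140,195),225,243,-1);R,n4=L('v',range(140,195),388,408,1)
def X(a,b):
    s=np.linalg.solve(np.array([[a[0],-b[0]],[a[1],-b[1]]]),[b[2]-a[2],b[3]-a[3]]);return a[2]+s[0]*a[0],a[3]+s[0]*a[1]
C=[X(T,Lf),X(T,R),X(B,R),X(B,Lf)];print(n1,n2,n3,n4,np.round(C,1).tolist())
# bottom/side edges: z .008 top edge vs .0 — compare sizes
for z in(.008,.004):
    W=np.array([atz(d,c,z)[:2] for c in C]);print(z,W.mean(0),np.linalg.norm(W[0]-W[1]),np.linalg.norm(W[2]-W[3]),np.linalg.norm(W[0]-W[3]),[np.degrees(np.arctan2(*(a-b)[::-1])) for a,b in((W[1],W[0]),(W[2],W[3]))])
hh=((h[...,0]<8)|(h[...,0]>170))&(h[...,1]>100);q=np.zeros_like(m);q[155:210,290:345]=hh[155:210,290:345]
n,l,s,c=cv2.connectedComponentsWithStats(q);i=1+np.argmax(s[1:,4]);print(s[i],c[i],atz(d,c[i],.081))
E
```

```text
95 95 55 55 [[230.60000610351562, 127.19999694824219], [399.6000061035156, 125.0999984741211], [395.3999938964844, 202.1999969482422], [236.39999389648438, 203.8000030517578]]
0.008 [0.52306056 0.29540905] 0.1888669602311154 0.18864559998875693 0.08931865744086677 [np.float64(-5.426000632919366), np.float64(-5.5387297563638915)]
0.004 [0.52297864 0.29469167] 0.1908304126616318 0.1906067511681422 0.09024721018946898 [np.float64(-5.426000632919384), np.float64(-5.538729756363883)]
[302 168  29  31 696] [316.0933908  182.82327586] [0.52338526 0.29215614 0.081     ]
```

Emit:
arm_command:
  steps:
    - {"rot": [0, 0, 0], "slide": [0, -0.0005, -0.03], "grip": 1}
    - {"rot": [0, 0, 0], "grip": 1, "slide": [0, 0, -0.045]}
    - {"rot": [0, 0, 0], "grip": 1, "slide": [0, 0, -0.04]}
    - {"rot": [0, 0, 0], "grip": 1, "slide": [0, 0, -0.03]}
    - {"rot": [0, 0, 0], "grip": 0.9, "slide": [0, 0, -0.02]}
    - {"rot": [0, 0, 0], "grip": 0.8, "slide": [0, 0, -0.005]}
    - {"rot": [0, 0, 0], "grip": 0.7, "slide": [0, 0, 0]}
    - {"rot": [0, 0, 0], "grip": 0.6, "slide": [0, 0, 0]}

```text
time: 28.2
ee_pos: [0.5233, 0.2937, 0.0288]
eef_rot: [0.744, 0.668, 0.001, 0.0]
ft_force: [0.5, -0.6, 0.9]
width: 0.0583
grip_force: 0.0
```

Emit:
arm_command:
  steps:
    - {"rot": [0, 0, 0], "slide": [0, 0, 0], "grip": 0.5}
    - {"rot": [0, 0, 0], "grip": 0.4, "slide": [0, 0, 0]}
    - {"rot": [0, 0, 0], "grip": 0.3, "slide": [0, 0, 0]}
    - {"rot": [0, 0, 0], "grip": 0.3, "slide": [0, 0, 0]}
    - {"rot": [0, 0, 0], "grip": 0.3, "slide": [0, 0, 0]}
    - {"rot": [0, 0, 0], "grip": 0.3, "slide": [0, 0, 0]}
    - {"rot": [0, 0, 0], "grip": 0.3, "slide": [0, 0, 0.005]}
    - {"rot": [0, 0, 0], "grip": 0.3, "slide": [0, 0, 0.015]}
  newtons: 18

```text
time: 29.2
ee_pos: [0.522, 0.2928, 0.0475]
eef_rot: [0.744, 0.669, -0.001, -0.0]
ft_force: [-0.2, -0.1, -0.3]
width: 0.0377
grip_force: 16.9
```

Emit:
arm_command:
  steps:
    - {"rot": [0, 0, 0], "slide": [0, 0, 0.02], "grip": 0.3}
    - {"rot": [0, 0, 0], "grip": 0.3, "slide": [0, 0, 0.035]}
    - {"rot": [0, 0, 0], "grip": 0.3, "slide": [0, 0, 0.035]}
    - {"rot": [0, 0, 0], "grip": 0.3, "slide": [0, -0.005, 0.015]}
    - {"rot": [0, 0, 0], "grip": 0.3, "slide": [0.003, -0.02, 0]}
    - {"rot": [0, 0, 0], "grip": 0.3, "slide": [0.003, -0.03, 0]}
    - {"rot": [0, 0, 0], "grip": 0.3, "slide": [0.004, -0.04, 0]}
    - {"rot": [0, 0, 0], "grip": 0.3, "slide": [0.004, -0.045, 0]}

```text
time: 30.2
ee_pos: [0.5363, 0.1519, 0.1525]
eef_rot: [0.743, 0.669, -0.0, -0.0]
ft_force: [0.9, 0.1, -1.2]
width: 0.0378
grip_force: 16.9
```

```bash
python3 - <<'E'
from h import *
s=sensors.read_state();print(s['ee_pos'],s['width'])
d=np.load('w2.npy',allow_pickle=True).item();b=blob(d,'orange',(510,32));print(b[1],np.round(atz(d,b[0],.007),4))
t=snap('top');b=blob(t,'orange',(336,203));print(b[1],b[0],np.round(atz(t,b[0],.007),4))
E
```

```text
[0.53626911 0.15189292 0.15248211] 0.03781285205565462
[ 482    2   58   60 2648] [0.5506 0.0176 0.007 ]
[326 192  23  23 369] [336.17344173 203.2303523 ] [0.5476 0.0169 0.007 ]
```

Emit:
arm_command:
  steps:
    - {"rot": [0, 0, 0], "slide": [0.004, -0.045, 0], "grip": 0.3}
    - {"rot": [0, 0, 0], "grip": 0.3, "slide": [0.004, -0.04, 0]}
    - {"rot": [0, 0, 0], "grip": 0.3, "slide": [0.003, -0.03, 0]}
    - {"rot": [0, 0, 0], "grip": 0.3, "slide": [0.0015, -0.015, -0.01]}
    - {"rot": [0, 0, 0], "grip": 0.3, "slide": [0, -0.004, -0.03]}
    - {"rot": [0, 0, 0], "grip": 0.3, "slide": [0, 0, -0.035]}
    - {"rot": [0, 0, 0], "grip": 0.3, "slide": [0, 0, -0.025]}
    - {"rot": [0, 0, 0], "grip": 0.3, "slide": [0, 0, -0.013]}

```text
time: 31.25
ee_pos: [0.5479, 0.02, 0.0378]
eef_rot: [0.743, 0.669, -0.001, -0.001]
ft_force: [-0.0, 0.7, -0.3]
width: 0.0377
grip_force: 16.9
```

Emit:
arm_command:
  steps:
    - {"rot": [0, 0, 0], "slide": [0, 0, 0], "grip": 0.3}
    - {"rot": [0, 0, 0], "grip": 0.3, "slide": [0, 0, 0]}
    - {"rot": [0, 0, 0], "grip": 0.3, "slide": [0, 0, 0]}
    - {"rot": [0, 0, 0], "grip": 0.3, "slide": [0, 0, 0]}
    - {"rot": [0, 0, 0], "grip": 0.3, "slide": [0, 0, 0]}
    - {"rot": [0, 0, 0], "grip": 0.3, "slide": [0, 0, 0]}
    - {"rot": [0, 0, 0], "grip": 0.3, "slide": [0, 0, 0]}
    - {"rot": [0, 0, 0], "grip": 0.3, "slide": [0, 0, 0]}

```text
time: 32.25
ee_pos: [0.5491, 0.0192, 0.0396]
eef_rot: [0.744, 0.669, 0.0, 0.0]
ft_force: [0.7, 0.1, -0.9]
width: 0.0372
grip_force: 16.9
```

```bash
python3 - <<'E'
from h import *
sc=snap('scene')['pixels'];t=snap('top')['pixels']
c=np.hstack([cv2.resize(sc[150:250,260:370],(396,360),interpolation=2),cv2.resize(t[150:250,290:390],(360,360),interpolation=2)])
cv2.imwrite('pics/s7.png',np.ascontiguousarray(c[:,:,::-1]))
E
```

```text
(no output)
```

View pics/s7.png

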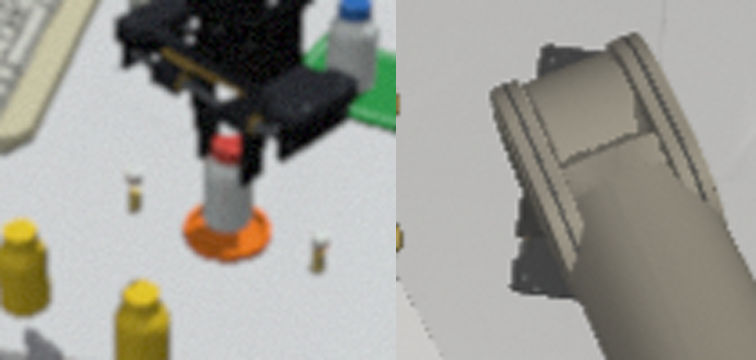

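The red-capped bottle hangs upright over the orange stand's middle at about scene crop (228,230). The vials and the gripper are clear of each other, so I lower it.

Emit:
arm_command:
  steps:
    - {"rot": [0, 0, 0], "slide": [0, 0, -0.005], "grip": 0.3}
    - {"rot": [0, 0, 0], "grip": 0.3, "slide": [0, 0, -0.004]}
    - {"rot": [0, 0, 0], "grip": 0.3, "slide": [0, 0, -0.003]}
    - {"rot": [0, 0, 0], "grip": 0.3, "slide": [0, 0, -0.002]}
    - {"rot": [0, 0, 0], "grip": 0.3, "slide": [0, 0, 0]}
    - {"rot": [0, 0, 0], "grip": 0.3, "slide": [0, 0, 0]}
    - {"rot": [0, 0, 0], "grip": 0.3, "slide": [0, 0, 0]}
    - {"rot": [0, 0, 0], "grip": 0.3, "slide": [0, 0, 0]}

```text
time: 33.35
ee_pos: [0.5491, 0.0192, 0.0256]
eef_rot: [0.744, 0.668, 0.0, 0.0]
ft_force: [0.3, 0.0, 0.0]
width: 0.0378
grip_force: 16.9
```

Emit:
arm_command:
  steps:
    - {"rot": [0, 0, 0], "slide": [0, 0, -0.001], "grip": 0.3}
    - {"rot": [0, 0, 0], "grip": 0.3, "slide": [0, 0, 0]}
    - {"rot": [0, 0, 0], "grip": 0.45, "slide": [0, 0, 0]}
    - {"rot": [0, 0, 0], "grip": 0.55, "slide": [0, 0, 0]}
    - {"rot": [0, 0, 0], "grip": 0.65, "slide": [0, 0, 0]}
    - {"rot": [0, 0, 0], "grip": 0.7, "slide": [0, 0, 0]}
    - {"rot": [0, 0, 0], "grip": 0.7, "slide": [0, 0, 0.015]}
    - {"rot": [0, 0, 0], "grip": 0.7, "slide": [0, 0, 0.03]}

```text
time: 34.35
ee_pos: [0.5485, 0.0193, 0.0702]
eef_rot: [0.744, 0.669, -0.0, -0.001]
ft_force: [0.7, -1.1, 0.7]
width: 0.0605
grip_force: 0.0
```

Emit:
arm_command:
  steps:
    - {"rot": [0, 0, 0], "slide": [0, 0, 0.045], "grip": 0.7}
    - {"rot": [0, 0, 0], "grip": 0.7, "slide": [0, 0, 0.045]}
    - {"rot": [0, 0, -5], "grip": 0.8, "slide": [0, -0.02, 0.03]}
    - {"rot": [0, 0, -10], "grip": 1, "slide": [-0.008, -0.035, 0]}
    - {"rot": [0, 0, -10], "grip": 1, "slide": [-0.01, -0.045, 0]}
    - {"rot": [0, 0, -10], "grip": 1, "slide": [-0.01, -0.045, 0]}
    - {"rot": [0, 0, -10], "grip": 1, "slide": [-0.01, -0.045, 0]}
    - {"rot": [0, 0, -10], "grip": 1, "slide": [-0.01, -0.045, 0]}

```text
time: 35.35
ee_pos: [0.5008, -0.217, 0.1909]
eef_rot: [0.969, 0.247, 0.001, 0.0]
ft_force: [0.0, -0.3, 0.0]
width: 0.0872
grip_force: 0.0
```

Emit:
arm_command:
  steps:
    - {"rot": [0, 0, -10], "slide": [-0.005, -0.02, 0], "grip": 1}
    - {"rot": [0, 0, -10], "grip": 1, "slide": [-0.0055, -0.019, 0]}
    - {"rot": [0, 0, -10], "grip": 1, "slide": [0, 0, 0]}
    - {"rot": [0, 0, -4.7], "grip": 1, "slide": [0, 0, 0]}
    - {"rot": [0, 0, 0], "grip": 1, "slide": [0, 0, 0]}
    - {"rot": [0, 0, 0], "grip": 1, "slide": [0, 0, 0]}
    - {"rot": [0, 0, 0], "grip": 1, "slide": [0, 0, 0]}
    - {"rot": [0, 0, 0], "grip": 1, "slide": [0, 0, 0]}

```text
time: 36.35
ee_pos: [0.4906, -0.2548, 0.1896]
eef_rot: [0.999, -0.05, 0.0, 0.0]
ft_force: [-0.4, -0.6, -0.5]
width: 0.0867
grip_force: 0.0
```

```bash
python3 - <<'E'
from h import *
s=sensors.read_state();q=s['eef_rot'];print(s['ee_pos'],np.degrees(2*np.arctan2(q[1],q[0])))
w=snap('wrist')['pixels'];sc=snap('scene')['pixels'];t=snap('top')['pixels']
c=np.vstack([cv2.resize(w,(560,350)),np.hstack([cv2.resize(sc[150:250,260:370],(275,250)),cv2.resize(t[150:250,290:390],(285,250))])])
cv2.imwrite('pics/s8.png',np.ascontiguousarray(c[:,:,::-1]))
E
```

```text
[ 0.49057539 -0.25475992  0.18962034] -5.760547655145673
```

View pics/s8.png

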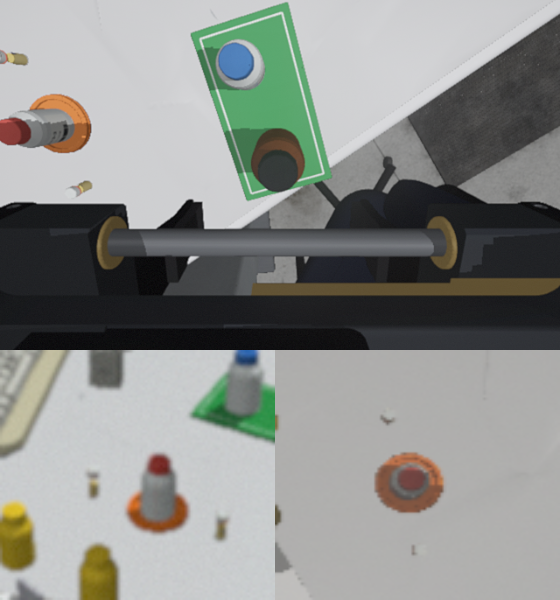

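The red bottle stands upright inside the stand's rim, both vials are standing, and the other two are upright on the mat. Next I fetch the brown one.

Emit:
arm_command:
  steps:
    - {"rot": [0, 0, -0.3], "slide": [0, -0.0015, -0.03], "grip": 1}
    - {"rot": [0, 0, 0], "grip": 1, "slide": [0, 0, -0.04]}
    - {"rot": [0, 0, 0], "grip": 1, "slide": [0, 0, -0.035]}
    - {"rot": [0, 0, 0], "grip": 1, "slide": [0, 0, -0.025]}
    - {"rot": [0, 0, 0], "grip": 0.9, "slide": [0, 0, -0.01]}
    - {"rot": [0, 0, 0], "grip": 0.8, "slide": [0, 0, -0.002]}
    - {"rot": [0, 0, 0], "grip": 0.7, "slide": [0, 0, 0]}
    - {"rot": [0, 0, 0], "grip": 0.7, "slide": [0, 0, 0]}

```text
time: 37.5
ee_pos: [0.4912, -0.2566, 0.0486]
eef_rot: [0.999, -0.053, 0.001, 0.0]
ft_force: [0.1, -0.3, -0.9]
width: 0.0626
grip_force: 0.0
```

Emit:
arm_command:
  steps:
    - {"rot": [0, 0, 0], "slide": [0, 0, 0], "grip": 0.66}
    - {"rot": [0, 0, 0], "grip": 0.6, "slide": [0, 0, 0]}
    - {"rot": [0, 0, 0], "grip": 0.5, "slide": [0, 0, 0]}
    - {"rot": [0, 0, 0], "grip": 0.4, "slide": [0, 0, 0]}
    - {"rot": [0, 0, 0], "grip": 0.4, "slide": [0, 0, 0]}
    - {"rot": [0, 0, 0], "grip": 0.4, "slide": [0, 0, 0]}
    - {"rot": [0, 0, 0], "grip": 0.4, "slide": [0, 0, 0]}
    - {"rot": [0, 0, 0], "grip": 0.4, "slide": [0, 0, 0]}
  newtons: 30

```text
time: 38.5
ee_pos: [0.4908, -0.2563, 0.0478]
eef_rot: [0.999, -0.053, 0.0, 0.0]
ft_force: [0.6, 2.3, 5.7]
width: 0.0524
grip_force: 29.8
```

Emit:
arm_command:
  steps:
    - {"rot": [0, 0, 0], "slide": [0, 0, 0.005], "grip": 0.4}
    - {"rot": [0, 0, 0], "grip": 0.4, "slide": [0, 0, 0.02]}
    - {"rot": [0, 0, 0], "grip": 0.4, "slide": [0, 0, 0.035]}
    - {"rot": [0, 0, 0], "grip": 0.4, "slide": [0, 0, 0.04]}
    - {"rot": [0, 0, 0], "grip": 0.4, "slide": [0, 0.005, 0.03]}
    - {"rot": [0, 0, 0], "grip": 0.4, "slide": [-0.001, 0.02, 0]}
    - {"rot": [0, 0, 0], "grip": 0.4, "slide": [-0.002, 0.035, 0]}
    - {"rot": [0, 0, 0], "grip": 0.4, "slide": [-0.002, 0.045, 0]}

```text
time: 39.5
ee_pos: [0.4847, -0.15, 0.177]
eef_rot: [0.999, -0.054, -0.001, -0.0]
ft_force: [0.8, 0.3, -1.3]
width: 0.052
grip_force: 29.3
```

Emit:
arm_command:
  steps:
    - {"rot": [0, 0, 0], "slide": [-0.002, 0.05, 0], "grip": 0.4}
    - {"rot": [0, 0, 0], "grip": 0.4, "slide": [-0.002, 0.05, 0]}
    - {"rot": [0, 0, 0], "grip": 0.4, "slide": [-0.002, 0.05, 0]}
    - {"rot": [0, 0, 0], "grip": 0.4, "slide": [-0.002, 0.05, 0]}
    - {"rot": [0, 0, 0], "grip": 0.4, "slide": [-0.002, 0.05, 0]}
    - {"rot": [0, 0, 0], "grip": 0.4, "slide": [-0.002, 0.05, 0]}
    - {"rot": [0, 0, 0], "grip": 0.4, "slide": [-0.002, 0.05, 0]}
    - {"rot": [0, 0, 0], "grip": 0.4, "slide": [-0.002, 0.045, 0]}

```text
time: 40.5
ee_pos: [0.4681, 0.2456, 0.1772]
eef_rot: [0.999, -0.053, -0.0, 0.0]
ft_force: [1.0, -0.1, -1.4]
width: 0.052
grip_force: 29.3
```

Emit:
arm_command:
  steps:
    - {"rot": [0, 0, 0], "slide": [-0.001, 0.03, 0], "grip": 0.4}
    - {"rot": [0, 0, 0], "grip": 0.4, "slide": [-0.001, 0.017, 0]}
    - {"rot": [0, 0, 0], "grip": 0.4, "slide": [0, 0.007, 0]}
    - {"rot": [0, 0, 0], "grip": 0.4, "slide": [0, 0, 0]}
    - {"rot": [0, 0, 0], "grip": 0.4, "slide": [0, 0, 0]}
    - {"rot": [0, 0, 0], "grip": 0.4, "slide": [0, 0, 0]}
    - {"rot": [0, 0, 0], "grip": 0.4, "slide": [0, 0, 0]}
    - {"rot": [0, 0, 0], "grip": 0.4, "slide": [0, 0, 0]}

```text
time: 41.5
ee_pos: [0.4677, 0.2975, 0.1776]
eef_rot: [0.999, -0.053, 0.0, 0.0]
ft_force: [0.2, -0.1, -0.5]
width: 0.0522
grip_force: 29.3
```

Emit:
arm_command:
  steps:
    - {"rot": [0, 0, 0], "slide": [0.0003, 0.0003, -0.02], "grip": 0.4}
    - {"rot": [0, 0, 0], "grip": 0.4, "slide": [0, 0, -0.03]}
    - {"rot": [0, 0, 0], "grip": 0.4, "slide": [0, 0, -0.03]}
    - {"rot": [0, 0, 0], "grip": 0.4, "slide": [0, 0, -0.02]}
    - {"rot": [0, 0, 0], "grip": 0.4, "slide": [0, 0, -0.015]}
    - {"rot": [0, 0, 0], "grip": 0.4, "slide": [0, 0, -0.008]}
    - {"rot": [0, 0, 0], "grip": 0.4, "slide": [0, 0, -0.003]}
    - {"rot": [0, 0, 0], "grip": 0.4, "slide": [0, 0, 0]}

```text
time: 42.5
ee_pos: [0.4681, 0.2982, 0.0519]
eef_rot: [0.999, -0.053, 0.0, -0.0]
ft_force: [0.3, 0.3, -1.4]
width: 0.0521
grip_force: 29.3
```

Emit:
arm_command:
  steps:
    - {"rot": [0, 0, 0], "slide": [0, 0, -0.001], "grip": 0.4}
    - {"rot": [0, 0, 0], "grip": 0.4, "slide": [0, 0, -0.001]}
    - {"rot": [0, 0, 0], "grip": 0.4, "slide": [0, 0, -0.001]}
    - {"rot": [0, 0, 0], "grip": 0.4, "slide": [0, 0, 0]}
    - {"rot": [0, 0, 0], "grip": 0.4, "slide": [0, 0, 0]}
    - {"rot": [0, 0, 0], "grip": 0.4, "slide": [0, 0, 0]}
    - {"rot": [0, 0, 0], "grip": 0.4, "slide": [0, 0, 0]}
    - {"rot": [0, 0, 0], "grip": 0.4, "slide": [0, 0, 0]}

```text
time: 43.5
ee_pos: [0.4679, 0.298, 0.0486]
eef_rot: [0.999, -0.053, 0.0, 0.0]
ft_force: [-0.3, -0.3, -1.9]
width: 0.0521
grip_force: 29.3
```

Slightly lower, then release and rise.

Emit:
arm_command:
  steps:
    - {"rot": [0, 0, 0], "slide": [0, 0, -0.001], "grip": 0.4}
    - {"rot": [0, 0, 0], "grip": 0.4, "slide": [0, 0, -0.001]}
    - {"rot": [0, 0, 0], "grip": 0.4, "slide": [0, 0, 0]}
    - {"rot": [0, 0, 0], "grip": 0.5, "slide": [0, 0, 0]}
    - {"rot": [0, 0, 0], "grip": 0.65, "slide": [0, 0, 0]}
    - {"rot": [0, 0, 0], "grip": 0.8, "slide": [0, 0, 0]}
    - {"rot": [0, 0, 0], "grip": 0.9, "slide": [0, 0, 0]}
    - {"rot": [0, 0, 0], "grip": 0.9, "slide": [0, 0, 0]}

```text
time: 44.5
ee_pos: [0.4678, 0.298, 0.0464]
eef_rot: [0.999, -0.053, -0.0, 0.0]
ft_force: [-0.2, -0.2, -0.4]
width: 0.0754
grip_force: 0.0
```

Emit:
arm_command:
  steps:
    - {"rot": [0, 0, 0], "slide": [0, 0, 0.03], "grip": 1}
    - {"rot": [0, 0, 0], "grip": 1, "slide": [0, 0, 0.05]}
    - {"rot": [0, 0, 0], "grip": 1, "slide": [0, 0, 0.05]}
    - {"rot": [0, 0, 0], "grip": 1, "slide": [0.004, -0.03, 0.01]}
    - {"rot": [0, 0, 0], "grip": 1, "slide": [0.01, -0.05, 0]}
    - {"rot": [0, 0, 0], "grip": 1, "slide": [0.012, -0.055, 0]}
    - {"rot": [0, 0, 0], "grip": 1, "slide": [0.012, -0.055, 0]}
    - {"rot": [0, 0, 0], "grip": 1, "slide": [0.012, -0.055, 0]}

```text
time: 45.5
ee_pos: [0.518, 0.0511, 0.1867]
eef_rot: [0.999, -0.053, 0.0, 0.0]
ft_force: [0.4, 0.1, -0.4]
width: 0.0872
grip_force: 0.0
```

Emit:
arm_command:
  steps:
    - {"rot": [0, 0, 0], "slide": [0.013, -0.055, 0], "grip": 1}
    - {"rot": [0, 0, 0], "grip": 1, "slide": [0.013, -0.055, 0]}
    - {"rot": [0, 0, 0], "grip": 1, "slide": [0.013, -0.055, 0]}
    - {"rot": [0, 0, 0], "grip": 1, "slide": [0.013, -0.05, 0]}
    - {"rot": [0, 0, 0], "grip": 1, "slide": [0.013, -0.04, 0]}
    - {"rot": [0, 0, 0], "grip": 1, "slide": [0.006, -0.02, 0]}
    - {"rot": [0, 0, 0], "grip": 1, "slide": [0, 0, 0]}
    - {"rot": [0, 0, 0], "grip": 1, "slide": [0, 0, 0]}

```text
time: 46.5
ee_pos: [0.589, -0.2195, 0.1868]
eef_rot: [0.999, -0.052, 0.0, -0.0]
ft_force: [-0.0, 0.7, -0.2]
width: 0.087
grip_force: 0.0
```

Emit:
arm_command:
  steps:
    - {"rot": [0, 0, 0], "slide": [0.0026, -0.0079, -0.02], "grip": 1}
    - {"rot": [0, 0, 0], "grip": 1, "slide": [0, 0, -0.04]}
    - {"rot": [0, 0, 0], "grip": 1, "slide": [0, 0, -0.04]}
    - {"rot": [0, 0, 0], "grip": 1, "slide": [0, 0, -0.035]}
    - {"rot": [0, 0, 0], "grip": 0.9, "slide": [0, 0, -0.014]}
    - {"rot": [0, 0, 0], "grip": 0.8, "slide": [0, 0, -0.005]}
    - {"rot": [0, 0, 0], "grip": 0.7, "slide": [0, 0, 0]}
    - {"rot": [0, 0, 0], "grip": 0.65, "slide": [0, 0, 0]}

```text
time: 47.5
ee_pos: [0.5923, -0.2301, 0.0339]
eef_rot: [0.999, -0.053, 0.001, 0.0]
ft_force: [0.7, 0.3, -0.3]
width: 0.0598
grip_force: 0.0
```

Emit:
arm_command:
  steps:
    - {"rot": [0, 0, 0], "slide": [0, 0, 0], "grip": 0.6}
    - {"rot": [0, 0, 0], "grip": 0.57, "slide": [0, 0, 0]}
    - {"rot": [0, 0, 0], "grip": 0.5, "slide": [0, 0, 0]}
    - {"rot": [0, 0, 0], "grip": 0.4, "slide": [0, 0, 0]}
    - {"rot": [0, 0, 0], "grip": 0.35, "slide": [0, 0, 0]}
    - {"rot": [0, 0, 0], "grip": 0.35, "slide": [0, 0, 0]}
    - {"rot": [0, 0, 0], "grip": 0.35, "slide": [0, 0, 0]}
    - {"rot": [0, 0, 0], "grip": 0.35, "slide": [0, 0, 0]}
  newtons: 20

```text
time: 48.5
ee_pos: [0.5916, -0.2298, 0.0327]
eef_rot: [0.999, -0.053, 0.0, 0.0]
ft_force: [0.4, 0.9, 3.3]
width: 0.0452
grip_force: 20.0
```

Emit:
arm_command:
  steps:
    - {"rot": [0, 0, 0], "slide": [0, 0, 0.01], "grip": 0.35}
    - {"rot": [0, 0, 0], "grip": 0.35, "slide": [0, 0, 0.03]}
    - {"rot": [0, 0, 0], "grip": 0.35, "slide": [0, 0, 0.04]}
    - {"rot": [0, 0, 0], "grip": 0.35, "slide": [0, 0, 0.04]}
    - {"rot": [0, 0, 0], "grip": 0.35, "slide": [0, 0.015, 0.02]}
    - {"rot": [0, 0, 0], "grip": 0.35, "slide": [-0.001, 0.03, 0]}
    - {"rot": [0, 0, 0], "grip": 0.35, "slide": [-0.001, 0.045, 0]}
    - {"rot": [0, 0, 0], "grip": 0.35, "slide": [-0.001, 0.05, 0]}

```text
time: 49.5
ee_pos: [0.5877, -0.0879, 0.1719]
eef_rot: [0.999, -0.053, -0.001, -0.0]
ft_force: [0.8, 0.6, 0.2]
width: 0.0449
grip_force: 19.9
```

Emit:
arm_command:
  steps:
    - {"rot": [0, 0, 0], "slide": [-0.001, 0.05, 0], "grip": 0.35}
    - {"rot": [0, 0, 0], "grip": 0.35, "slide": [-0.001, 0.055, 0]}
    - {"rot": [0, 0, 0], "grip": 0.35, "slide": [-0.002, 0.055, 0]}
    - {"rot": [0, 0, 0], "grip": 0.35, "slide": [-0.002, 0.055, 0]}
    - {"rot": [0, 0, 0], "grip": 0.35, "slide": [-0.001, 0.05, 0]}
    - {"rot": [0, 0, 0], "grip": 0.35, "slide": [-0.001, 0.045, 0]}
    - {"rot": [0, 0, 0], "grip": 0.35, "slide": [-0.001, 0.03, 0]}
    - {"rot": [0, 0, 0], "grip": 0.35, "slide": [-0.001, 0.015, 0]}

```text
time: 50.5
ee_pos: [0.5769, 0.2676, 0.1719]
eef_rot: [0.999, -0.052, -0.001, -0.0]
ft_force: [0.5, -0.3, -0.4]
width: 0.0454
grip_force: 19.9
```

Emit:
arm_command:
  steps:
    - {"rot": [0, 0, 0], "slide": [-0.001, 0.012, 0], "grip": 0.35}
    - {"rot": [0, 0, 0], "grip": 0.35, "slide": [0, 0.008, 0]}
    - {"rot": [0, 0, 0], "grip": 0.35, "slide": [0, 0, 0]}
    - {"rot": [0, 0, 0], "grip": 0.35, "slide": [0, 0, 0]}
    - {"rot": [0, 0, 0], "grip": 0.35, "slide": [0, 0, 0]}
    - {"rot": [0, 0, 0], "grip": 0.35, "slide": [0, 0, 0]}
    - {"rot": [0, 0, 0], "grip": 0.35, "slide": [0, 0, 0]}
    - {"rot": [0, 0, 0], "grip": 0.35, "slide": [0, 0, 0]}

```text
time: 51.5
ee_pos: [0.5775, 0.2851, 0.1726]
eef_rot: [0.999, -0.053, 0.0, 0.0]
ft_force: [-1.2, -0.2, -0.1]
width: 0.0453
grip_force: 19.9
```

Emit:
arm_command:
  steps:
    - {"rot": [0, 0, 0], "slide": [0, 0.0015, -0.02], "grip": 0.35}
    - {"rot": [0, 0, 0], "grip": 0.35, "slide": [0, 0, -0.03]}
    - {"rot": [0, 0, 0], "grip": 0.35, "slide": [0, 0, -0.035]}
    - {"rot": [0, 0, 0], "grip": 0.35, "slide": [0, 0, -0.025]}
    - {"rot": [0, 0, 0], "grip": 0.35, "slide": [0, 0, -0.015]}
    - {"rot": [0, 0, 0], "grip": 0.35, "slide": [0, 0, -0.009]}
    - {"rot": [0, 0, 0], "grip": 0.35, "slide": [0, 0, -0.002]}
    - {"rot": [0, 0, 0], "grip": 0.35, "slide": [0, 0, 0]}

```text
time: 52.5
ee_pos: [0.5779, 0.2869, 0.0373]
eef_rot: [0.999, -0.053, 0.0, -0.0]
ft_force: [0.3, -0.6, -1.1]
width: 0.0452
grip_force: 19.9
```

Emit:
arm_command:
  steps:
    - {"rot": [0, 0, 0], "slide": [0, 0, -0.001], "grip": 0.35}
    - {"rot": [0, 0, 0], "grip": 0.35, "slide": [0, 0, -0.001]}
    - {"rot": [0, 0, 0], "grip": 0.35, "slide": [0, 0, -0.001]}
    - {"rot": [0, 0, 0], "grip": 0.35, "slide": [0, 0, 0]}
    - {"rot": [0, 0, 0], "grip": 0.35, "slide": [0, 0, 0]}
    - {"rot": [0, 0, 0], "grip": 0.35, "slide": [0, 0, 0]}
    - {"rot": [0, 0, 0], "grip": 0.35, "slide": [0, 0, 0]}
    - {"rot": [0, 0, 0], "grip": 0.35, "slide": [0, 0, 0]}

```text
time: 53.5
ee_pos: [0.5775, 0.2866, 0.0336]
eef_rot: [0.999, -0.053, 0.0, 0.0]
ft_force: [0.2, 0.4, 0.0]
width: 0.045
grip_force: 19.9
```

Emit:
arm_command:
  steps:
    - {"rot": [0, 0, 0], "slide": [0, 0, -0.001], "grip": 0.35}
    - {"rot": [0, 0, 0], "grip": 0.35, "slide": [0, 0, 0]}
    - {"rot": [0, 0, 0], "grip": 0.55, "slide": [0, 0, 0]}
    - {"rot": [0, 0, 0], "grip": 0.65, "slide": [0, 0, 0]}
    - {"rot": [0, 0, 0], "grip": 0.8, "slide": [0, 0, 0]}
    - {"rot": [0, 0, 0], "grip": 0.9, "slide": [0, 0, 0]}
    - {"rot": [0, 0, 0], "grip": 1, "slide": [0, 0, 0]}
    - {"rot": [0, 0, 0], "grip": 1, "slide": [0, 0, 0.03]}

```text
time: 54.5
ee_pos: [0.5761, 0.2856, 0.0607]
eef_rot: [0.999, -0.053, -0.002, 0.001]
ft_force: [0.7, -1.3, 1.5]
width: 0.0846
grip_force: 0.0
```

Emit:
arm_command:
  steps:
    - {"rot": [0, 0, 0], "slide": [0, 0, 0.05], "grip": 1}
    - {"rot": [0, 0, 0], "grip": 1, "slide": [0, 0, 0.055]}
    - {"rot": [0, 0, 0], "grip": 1, "slide": [0, 0, 0.055]}
    - {"rot": [0, 0, 0], "grip": 1, "slide": [-0.02, 0.001, 0.045]}
    - {"rot": [0, 0, 0], "grip": 1, "slide": [-0.04, 0.001, 0.032]}
    - {"rot": [0, 0, 0], "grip": 1, "slide": [-0.05, 0.002, 0]}
    - {"rot": [0, 0, 0], "grip": 1, "slide": [-0.045, 0.002, 0]}
    - {"rot": [0, 0, -0.6], "grip": 1, "slide": [-0.005, 0, 0]}

```text
time: 55.5
ee_pos: [0.4149, 0.2936, 0.3005]
eef_rot: [0.998, -0.057, 0.001, 0.0]
ft_force: [0.5, -0.1, -0.7]
width: 0.0868
grip_force: 0.0
```

Emit:
arm_command:
  steps:
    - {"rot": [0, 0, 0], "slide": [0, 0, 0], "grip": 1}
    - {"rot": [0, 0, 0], "grip": 1, "slide": [0, 0, 0]}
    - {"rot": [0, 0, 0], "grip": 1, "slide": [0, 0, 0]}
    - {"rot": [0, 0, 0], "grip": 1, "slide": [0, 0, 0]}
    - {"rot": [0, 0, 0], "grip": 1, "slide": [0, 0, 0]}
    - {"rot": [0, 0, 0], "grip": 1, "slide": [0, 0, 0]}
    - {"rot": [0, 0, 0], "grip": 1, "slide": [0, 0, 0]}
    - {"rot": [0, 0, 0], "grip": 1, "slide": [0, 0, 0]}

```text
time: 56.5
ee_pos: [0.4175, 0.2926, 0.2996]
eef_rot: [0.998, -0.058, 0.0, 0.0]
ft_force: [-0.2, -0.1, 0.2]
width: 0.087
grip_force: 0.0
```

```bash
python3 - <<'E'
from h import *
s=sensors.read_state();print(s['ee_pos'],s['time'])
d=snap('wrist');d0=np.load('w2.npy',allow_pickle=True).item()
def cen(d,k,box):
    im=d['pixels'];h=cv2.cvtColor(im,cv2.COLOR_RGB2HSV).astype(int);H,S,V=h[...,0],h[...,1],h[...,2]
    m={'blue':(H>100)&(H<125)&(S>100),'blk':(V<62)&(S<110)}[k];x0,y0,x1,y1=box;q=np.zeros_like(m);q[y0:y1,x0:x1]=m[y0:y1,x0:x1]
    n,l,s,c=cv2.connectedComponentsWithStats(q.astype(np.uint8));i=1+np.argmax(s[1:,4]);return c[i],s[i]
for k,p,z in(('blue',(.578,.287,.092),.092),('blk',(.468,.298,.108),.108)):
    for e in(d0,d):
        q=np.round(proj(e,p)).astype(int);c,st=cen(e,k,(q[0]-25,max(0,q[1]-20),q[0]+27,q[1]+24));print(k,c,st,np.round(atz(e,c,z),4))
w=d['pixels'];sc=snap('scene')['pixels']
c=np.vstack([cv2.resize(w[:170,170:560],(585,255)),cv2.resize(sc[150:340,200:430],(412,340),interpolation=2) if 0 else np.pad(cv2.resize(sc[150:340,200:430],(412,340)),((0,0),(0,173),(0,0)))])
cv2.imwrite('pics/s9.png',np.ascontiguousarray(c[:,:,::-1]))
E
```

```text
[0.41745738 0.29259967 0.2996025 ] 56.5
blue [302.52134541  18.95860285] [289   2  28  35 773] [0.5789 0.2874 0.092 ]
blue [301.3256705   19.30906769] [287   3  29  34 783] [0.579  0.2889 0.092 ]
blk [304.17846461 126.66301097] [ 287  109   36   36 1003] [0.4662 0.2995 0.108 ]
blk [304.71636012 127.81316554] [ 283  110   41   36 1033] [0.4652 0.299  0.108 ]
```

View pics/s9.png

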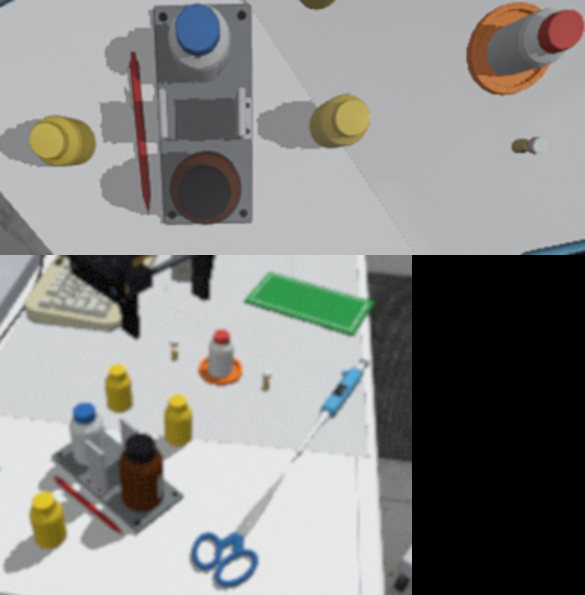

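Blue and brown are back on the caddy within about 1.5 mm of where they started. Red stands inside the rim, and the pen and vials are untouched. I hand in.

```bash
python3 -c "
from bench import order
print(order.close_job())"
```

```text
the job is handed in; nothing more can be done
None
```

The job is handed in: the red-capped bottle stands inside the orange stand's rim, and the brown and blue-capped bottles are back upright on the caddy, within about 1.5 mm of their starting spots by camera; the pen and vials were not touched.

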